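# Fit the missing bin arm on the slotted bench rack

## Robot

A 6-joint arm with a two-finger parallel gripper is mounted at the origin on the work surface. World frame = base frame: x ahead of the robot, y to its left, z up, the work surface at z = 0. Lengths are in m, angles in rad, forces in N, time in s.
With the tool pointing down it reaches from about 0.325 to 0.75 m from the base axis. Payload 7.6 kg.
Tool frame: the origin (TCP) lies midway between the tips of the shut fingers; the grasp point (between the pads) lies 19 mm behind it; z points along the fingers, y is the direction in which the jaws open and shut (so a half turn about z gives the same grasp; the last joint's range is limited). The gripper opens to 85 mm and grips with 20 to 120 N. Pads are 22 mm wide; open, the fingers measure 114 mm over their backs; the gripper's body (76 mm by 85 mm) begins 54 mm behind the grasp point. The pads swing forward as they close: fully open they stand 13 mm farther back than shut.
Start: joints at [1.254, 0.052, 1.401, -0, 1.689, -0.07], TCP at [0.128, 0.509, 0.231] pointing down, gripper open.
Joint ranges: [-2.9, 2.9], [-0.91, 2.17], [0.12, 2.37], [-1.06, 4.2], [0.26, 2.73], [-2.93, 2.93]. Speed limits (rad/s): [2.57, 2.57, 3.01, 3.14, 3.14, 3.14].

## Interface

Orientations are given as a unit quaternion [w, x, y, z].
In Python, from cell import status, vision, arm gives the robot as it stands.
- The arm moves only by the tool arm_command, never from a script. Its argument "increments" is a list of rows, each an object with "fingers": the opening, from 0 (shut) to 1 (fully open); "offset": the shift along the tool's x, y, z in mm, a list of three; "yaw": the turn about the tool's z in degrees. A call has 1 to 12 rows; each row shifts and turns the commanded pose from where the row before left it, along the tool's axes as they then stand; what a row does not reach is not made up. A row lasts 1/12 s, in which the tool goes at most 41.7 mm and 7.16 degrees, less where a joint would pass 70% of its speed; a pose out of reach is approached as far as the arm can. A call is refused whole if a number of a shift passes 41.7 or a number of a turn 7.16, either way. A call with a gripper value outside its range is refused whole. The fingers move at their own pace and stop on an object; the grip force is fixed at half the most. Time passes only in rows, so rows that do not move let the fingers close. It gives the time, the measured TCP pose, the force and the opening at its end, in the units of the state.
- status.read_state(): the state, without advancing time (a new reading comes with each control period).
- vision.camera(name): name is "scene" or "top" or "wrist"; returns a dict with "img" (420x560x3 uint8, blue, green, red), "vfov" (degrees; the focal length in pixels is half the picture's height over the tangent of half this angle, whatever the lens; pixels are square), "cx", "cy" (the principal point, pixels), "dist" ([k1, k2, p1, p2, k3] as OpenCV has them; the pictures are not rectified), "pose" (4x4, takes a point from camera to world coordinates). Camera axes: x right, y up, looking along -z (the intrinsics and any distortion apply to the point x, -y, -z); pixel columns grow to the right and rows downward; lengths in m; the calibration is good to about 2 mm. A picture is of the moment at which its call begins. There is no depth.
- arm.finish_job(): hands the job in, once; it reports no verdict.
The state is a dict: "clock": time; "q": joint angles; "qd": joint speeds; "tau": joint torques, N m; "tcp_pos": TCP position; "ee_rot": TCP orientation; "contact_force": force on the tool from outside, world axes, zero at the start; "torque": the same for the moment, N m; "gripper_width": finger opening in m.
Only numpy, scipy, OpenCV 4.12 (cv2) and the standard library are available. Lean on these libraries where they do the work, as an engineer would, in place of code of your own. Each camera call takes 0.05 s, during which the arm holds its last target.

## Task

The little bench rack has lost one of its two bin arms. Take the loose arm lying on the bench and fit it to the rack's empty post, in the same row of slots as the arm already fitted: hook both claws into their slots until the heel is flush on the post, then press the arm down fully home so that its spring pin snaps into its slot, and let go. Work by feel, without ramming or hammering the steel, and leave the other things where they are.

Things in the scene. Friction and masses are not known exactly. Their poses are not given: they have to be found in the camera images.
- rack: grey foot beam of the bench rack, bolted down, 330 mm long, 90 mm deep, standing 20 to 40 mm out of the bench. Origin: middle of its length, in the plane of the posts' front faces, 60 mm below the beam's top. x points away from the robot, y left, z up. On it stand two posts 220 mm apart, left and right (y = 110 and -110 mm): one carries the fitted arm, the other is empty.
- empty_post: base plate of the empty post. Origin: on the beam's top, in the front face of its post, on its nominal centre line; axes as the rack (x into the front face). The post, a steel channel 44 mm wide, nominal top at z = 250 mm, is clamped above it in a shoe, set by hand: it sits up to 8 mm higher or lower and up to 8 mm left or right of nominal, with its slots; this pose does not show it. It stays put when touched.
- fitted_arm (a point): the arm already fitted on the other post (which sits nominally), fixed, shaped like the loose one: bottom centre of its heel's back face, axes as the rack. The loose arm goes likewise on the empty post: nominally its origin in the front face, 100 mm above the base plate's origin (220 mm along the rack from this point), shifted by as much as that post is (up to 8 mm each way).
- full_post: the other post with its fitted arm, fixed; it sits nominally. Origin as on the empty post. Slots of each post: a column of six on its centre line, 10 mm wide, 20 mm tall, pitch 32 mm, lower edges at nominal z = 50, 82, 114, 146, 178, 210 mm; the arms' claws belong in those at 114 and 178 mm. The slotted sheet is 4 mm thick; the post is hollow and open behind it. The front face is truly at x = 0.
- bin_arm: the loose steel bin arm, an L standing on its tube on the bench, 0.5 kg. Origin: bottom centre of the heel's back face; x out of the back face, the way the claws point, z up. Tube 30 x 30 mm (z 0 to 30) from x = 0 to -170 mm, its end upturned by 12 mm. Heel plate 30 mm wide, 12 mm thick, 90 mm tall (top free to press on). Gusset and pin barrel on its front within 42 mm of the back face.
- tube_grip (a point): on the loose arm, inside the tube at x = -100, y = 0, z = 20 mm: a good place to grip from above across the 30 mm width (bare tube from x = -60 to -160 mm); axes as the arm.
- claw_low (a point): lower claw of the loose arm: middle of its neck's lower edge at the back face (x = 0, z = 14 mm); axes as the arm. Both claws, 7 mm wide: a neck 8 mm tall reaching 5.6 mm out, then a hook 4 mm thick (x 5.6 to 9.6 mm) from the neck's top down to 8 mm below the neck. The claw goes straight into a slot with the arm 8 to 12 mm above its seated height (window 4 mm).
- claw_high (a point): the same point of the upper claw (z = 78 mm). Seated: heel flush on the post, both necks' lower edges resting on their slots' lower edges, the hooks behind the sheet with 1.6 mm of play; so the heel must be held close on the post while the arm goes down.
- lock_pin (a joint): spring pin in the heel, 5 mm thick, z = 61.5 mm; in m: 0 = standing 6 mm out of the back face, 0.006 = pushed in flush. Spring 3 N at 0, 9 N at 0.006. Between slots the post pushes it in; its rubbing keeps the arm from dropping home by itself, so press. In the last 2 mm of the way down it snaps out (0) into the slot between the claws and bars the way back up.
- blue_bin: bystander: blue open-fronted picking bin with goods, 160 x 105 x 75 mm; origin: centre of its underside
- carton: bystander: small closed cardboard carton, 50 x 70 x 45 mm, standing in front of the rack between its posts; origin: centre of its underside
- mallet: bystander: rubber mallet, 220 mm long, lying crosswise on the bench in front of the robot
There are look-alikes about, which are no part of the job. Leave any orange, purple or red look-alike of the bin_arm alone.

How it is judged:
On the way:
1. both claws are through their slots in the fitted arm's row, the heel close on the post and the pin pushed in, the arm not yet pressed down (x of bin_arm in the frame of fitted_arm between -0.0045 and 0.004 m and z of bin_arm in the frame of fitted_arm between -0.003 and 0.024 m and distance between bin_arm and fitted_arm between 0.208 and 0.232 m and value of joint lock_pin above 0.002 m), for 0.05 s.
At the end, for the whole second after the job is handed in: the loose arm hangs at rest on the empty post in the fitted arm's row of slots (220 mm beside it within 12 mm and at its height within 10.5 mm, which allows for the post's own setting), its heel within 4 mm of flush, upright within 0.06 rad, the spring pin out in its slot (within 2 mm), and let go (x of bin_arm in the frame of fitted_arm between -0.004 and 0.003 m and z of bin_arm in the frame of fitted_arm between -0.0105 and 0.0105 m and distance between bin_arm and fitted_arm between 0.208 and 0.232 m and angle between bin_arm's own z axis and vertical below 0.06 rad and value of joint lock_pin below 0.002 m and linear speed of bin_arm below 0.02 m/s); the robot touches nothing.
It fails at once if the loose arm is rammed or forced against the empty post with more than 90 N (contact force between bin_arm and empty_post above 90 N).
It fails at once if the fitted arm's post is struck with more than 30 N (contact force between anything else and full_post above 30 N).
It fails at once if the blue bin is shifted by more than 30 mm (distance of blue_bin from where it was at the start of the episode above 0.03 m).
It fails at once if the carton is shifted by more than 30 mm (distance of carton from where it was at the start of the episode above 0.03 m).
It fails at once if the mallet is shifted by more than 30 mm (distance of mallet from where it was at the start of the episode above 0.03 m).
It also fails if it takes over 72 s, if anything falls off the work surface, if the arm or the gripper's body presses on something with over 40 N, if the wrist force passes 120 N, or if a joint passes its speed limit or range.

## Working session

There is one attempt and no reset: what is moved stays moved. The work goes in short steps, Python scripts to look and compute and a tool call to move; the robot and the scene stay as the last step left them, time stands still between calls to the robot, and variables do not carry over. Pictures are saved under pics/ and viewed, and the job is handed in when it is done.

Besides the shell and the picture viewer there is one more tool, called after "Call:" by a JSON object that holds its "method" and its "body". arm_command: Moves the arm, as the interface text tells. Its arguments: {"type":"object","properties":{"increments":{"type":"array","items":{"type":"object","properties":{"fingers":{"type":"number"},"offset":{"type":"array","items":{"type":"number"}},"yaw":{"type":"number"}}}}},"required":["increments"]}

```bash
ls; mkdir -p pics
python3 - <<'E'
from cell import status, vision
import cv2, pickle
for n in ("scene","top","wrist"):
    c=vision.camera(n); cv2.imwrite(f"pics/{n}0.png",c["img"]); pickle.dump(c,open(f"{n}0.pkl","wb"))
    print(n,c["vfov"],c["cx"],c["cy"],c["dist"]); print(c["pose"])
print(status.read_state())
E
```

```text
pics
scene 46.98848178334728 281.88134781978135 208.71240143084617 [-0.08386375  0.          0.          0.          0.        ]
[[ 0.54446765 -0.59239128  0.59382451  1.18302712]
 [ 0.83866033  0.39652562 -0.37338489 -0.36964844]
 [-0.01427668  0.70131306  0.71271044  0.98721084]
 [ 0.          0.          0.          1.        ]]
top 43.92361079124641 279.48007901537164 205.16742202773307 [0.03856566 0.         0.         0.         0.        ]
[[ 0.01967048  0.98303021 -0.18238608  0.25400725]
 [-0.99977658  0.01792816 -0.01119692  0.08056146]
 [-0.00773706  0.18256558  0.98316324  1.28808705]
 [ 0.          0.          0.          1.        ]]
wrist 61.62985608258042 282.49599822148554 202.91439029070938 [-0.0353274  0.         0.         0.         0.       ]
[[ 0.24377197 -0.92823867 -0.28097723  0.05766366]
 [ 0.96983132  0.23285134  0.07216271  0.52765613]
 [-0.00155829 -0.29009176  0.95699757  0.37357053]
 [ 0.          0.          0.          1.        ]]
{'clock': 0.15, 'q': array([ 1.25374627e+00,  5.26676819e-02,  1.40149629e+00,  1.15518990e-05,
        1.68862038e+00, -7.02886179e-02]), 'qd': array([-0.00027285, -0.00274627, -0.00185131,  0.00025024, -0.00013071,
        0.00145323]), 'tau': array([ 6.52844610e-04, -3.81952965e+01, -3.60422409e+01, -3.79432856e-05,
        4.72589207e-03,  3.83688814e-05]), 'tcp_pos': array([0.12813442, 0.50888109, 0.23067626]), 'ee_rot': array([-1.20306840e-04,  1.23067232e-01,  9.92398157e-01, -5.83606027e-04]), 'contact_force': array([-0.12004384,  0.36896062, -0.80101555]), 'torque': array([ 0.01439472,  0.02102126, -0.06009757]), 'gripper_width': 0.08557584444420183}
```

View pics/scene0.png

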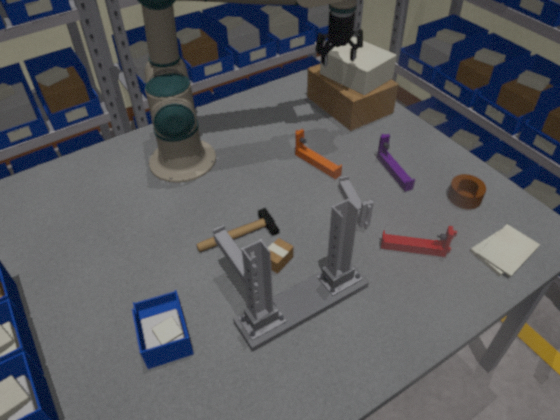

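View pics/top0.png

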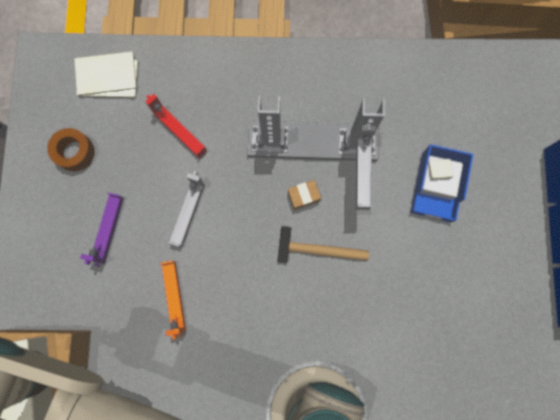

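View pics/wrist0.png

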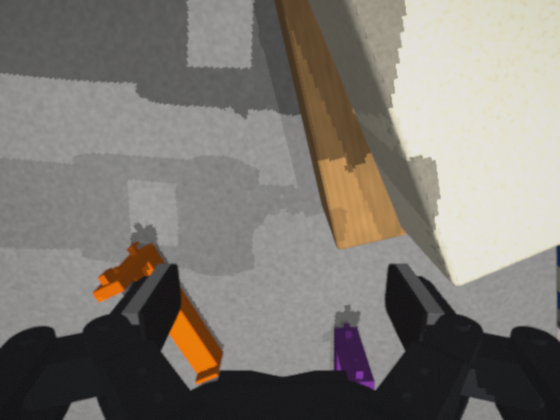

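```bash
cat > h.py <<'E'
import numpy as np, cv2, pickle
def K(c):
    f=210/np.tan(np.radians(c["vfov"]/2)); return np.array([[f,0,c["cx"]],[0,f,c["cy"]],[0,0,1.]])
def proj(c,P):
    P=np.atleast_2d(np.array(P,float)); T=np.linalg.inv(c["pose"]); X=P@T[:3,:3].T+T[:3,3]; X=X*[1,-1,-1]
    return cv2.projectPoints(X,np.zeros(3),np.zeros(3),K(c),np.array(c["dist"]))[0].reshape(-1,2)
def ray(c,uv):
    n=cv2.undistortPoints(np.array([[uv]],float),K(c),np.array(c["dist"]))[0,0]
    d=c["pose"][:3,:3]@np.array([n[0],-n[1],-1]); return c["pose"][:3,3],d
def onz(c,uv,z):
    o,d=ray(c,uv); return o+d*(z-o[2])/d[2]
def crop(c,x0,y0,x1,y1,s,fn,pts=None):
    im=cv2.resize(c["img"][y0:y1,x0:x1],None,fx=s,fy=s,interpolation=cv2.INTER_CUBIC)
    if pts is not None:
        for p in pts:
            q=((np.array(p)+.5-[x0,y0])*s).astype(int); cv2.circle(im,tuple(int(v) for v in q),2,(0,255,0),-1)
    cv2.imwrite(fn,im)
def load(n): return pickle.load(open(n+".pkl","rb"))
E
python3 - <<'E'
from h import *
t=load("top0"); s=load("scene0")
crop(t,160,90,390,260,3.4,"pics/t1.png"); crop(s,220,160,390,340,3.3,"pics/s1.png")
E
```

```text
(no output)
```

View pics/t1.png

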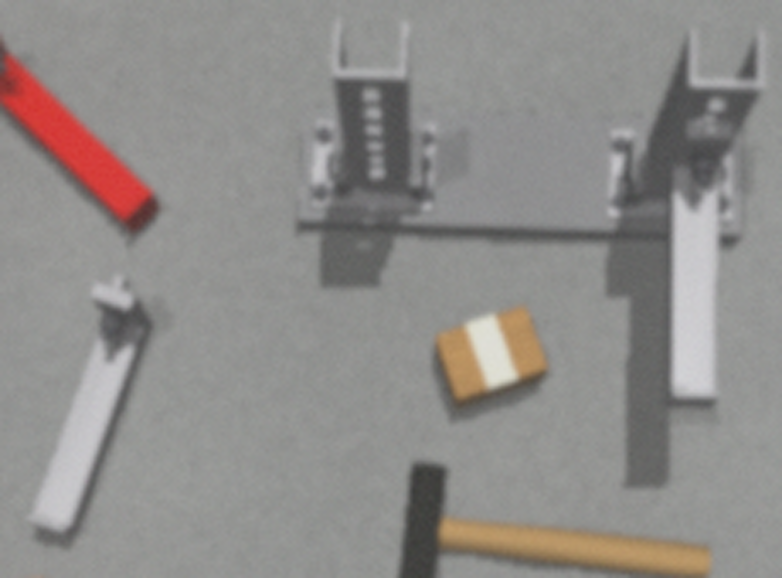

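View pics/s1.png

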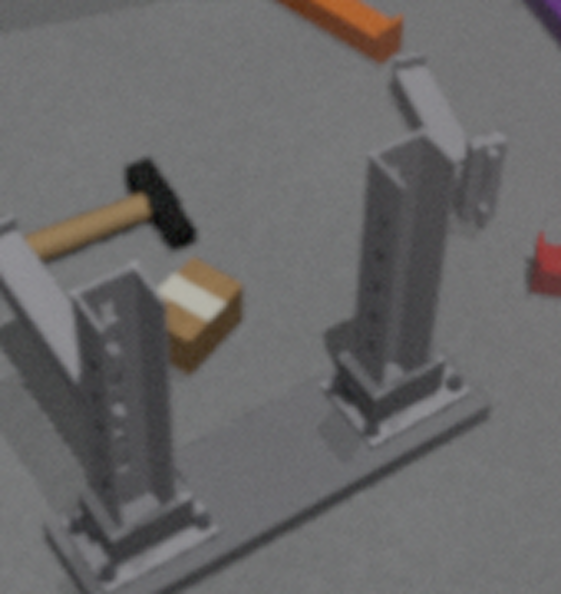

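Run:
```python
from h import *
t=load("top0")
def P(x,y,z): 
    uv=(160+x/3.4,90+y/3.4); return onz(t,uv,z).round(4)
print("tube end top",P(34,518,.042),P(70,530,.042)); print("heel top",P(94,288,.09),P(133,303,.09))
print("tube front near gusset", P(97,340,.03),P(137,352,.03))
for h in (.02,.03,.04):
    print(h,"beam ends",P(297,222,h),P(738,236,h),"full post top",P(692,88,h+.25),P(760,88,h+.25),"empty top",P(334,77,h+.25),P(408,77,h+.25), "fit tube end",P(671,386,h+.1+.042),P(715,390,h+.142))
```

```text
tube end top [0.3896 0.3558 0.042 ] [0.3815 0.33   0.042 ]
heel top [0.5456 0.3129 0.09  ] [0.5354 0.2853 0.09  ]
tube front near gusset [0.5214 0.3203 0.03  ] [0.513  0.2909 0.03  ]
0.02 beam ends [0.6157 0.1785 0.02  ] [ 0.6105 -0.1476  0.02  ] full post top [ 0.6318 -0.0762  0.27  ] [ 0.6324 -0.1169  0.27  ] empty top [0.6353 0.1396 0.27  ] [0.6361 0.0949 0.27  ] fit tube end [ 0.4697 -0.0775  0.162 ] [ 0.4676 -0.1058  0.162 ]
0.03 beam ends [0.6128 0.1777 0.03  ] [ 0.6077 -0.1458  0.03  ] full post top [ 0.6281 -0.0746  0.28  ] [ 0.6287 -0.115   0.28  ] empty top [0.6316 0.139  0.28  ] [0.6324 0.0947 0.28  ] fit tube end [ 0.4678 -0.0761  0.172 ] [ 0.4657 -0.1042  0.172 ]
0.04 beam ends [0.61  0.177 0.04 ] [ 0.6049 -0.144   0.04  ] full post top [ 0.6244 -0.0731  0.29  ] [ 0.625  -0.1131  0.29  ] empty top [0.6279 0.1384 0.29  ] [0.6286 0.0946 0.29  ] fit tube end [ 0.4659 -0.0747  0.182 ] [ 0.4638 -0.1025  0.182 ]
```

Call:
{"method": "arm_command", "body": {"increments": [{"offset": [-20, -6, 0], "fingers": 1}, {"offset": [-30, -8.5, 0]}, {"offset": [-30, -8.5, 0]}, {"offset": [-30, -8.5, 0]}, {"offset": [-30, -8.5, 0]}, {"offset": [-30, -8.5, 0]}, {"offset": [-30, -8.5, 0]}, {"offset": [-30, -8.5, 0]}, {"offset": [-30, -8.5, 0]}, {"offset": [-30, -8.5, 0]}, {"offset": [-20, -6, 0]}, {"offset": [0, 0, 0]}]}}

```text
validation failed for argument at $.in...
```

```bash
cat > snap.py <<'E'
import sys,pickle,cv2
from cell import status, vision
tag=sys.argv[1]
for n in sys.argv[2:]:
    c=vision.camera(n); cv2.imwrite(f"pics/{n}{tag}.png",c["img"]); pickle.dump(c,open(f"{n}{tag}.pkl","wb"))
s=status.read_state(); print({k:s[k].round(4) if hasattr(s[k],'round') else s[k] for k in ("clock","q","tcp_pos","ee_rot","contact_force","gripper_width")})
E
python3 snap.py 1 wrist
```

```text
{'clock': 0.2, 'q': array([ 1.2537,  0.0526,  1.4013,  0.    ,  1.6886, -0.0703]), 'tcp_pos': array([0.1282, 0.5089, 0.2308]), 'ee_rot': array([-1.000e-04,  1.231e-01,  9.924e-01, -5.000e-04]), 'contact_force': array([-0.4679, -0.3532,  0.7519]), 'gripper_width': 0.08539788304554796}
```

View pics/wrist1.png

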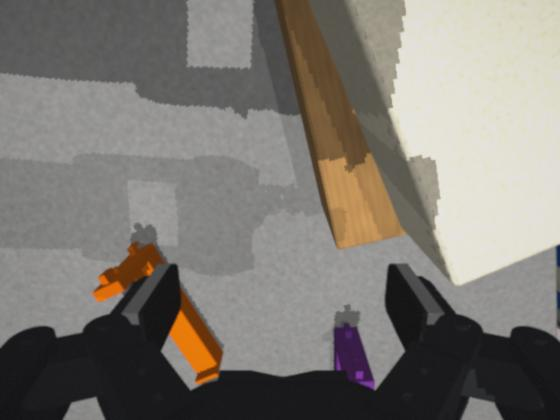

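Call:
{"method": "arm_command", "body": {"increments": [{"offset": [-20, -6, 0], "fingers": 1, "yaw": 0}, {"offset": [-30, -8.5, 0], "fingers": 1, "yaw": 0}, {"offset": [-30, -8.5, 0], "fingers": 1, "yaw": 0}, {"offset": [-30, -8.5, 0], "fingers": 1, "yaw": 0}, {"offset": [-30, -8.5, 0], "fingers": 1, "yaw": 0}, {"offset": [-30, -8.5, 0], "fingers": 1, "yaw": 0}, {"offset": [-30, -8.5, 0], "fingers": 1, "yaw": 0}, {"offset": [-30, -8.5, 0], "fingers": 1, "yaw": 0}, {"offset": [-30, -8.5, 0], "fingers": 1, "yaw": 0}, {"offset": [-20, -6, 0], "fingers": 1, "yaw": 0}, {"offset": [0, 0, 0], "fingers": 1, "yaw": 0}]}}

```text
clock: 1.12
tcp_pos: [0.3829, 0.361, 0.2308]
ee_rot: [0.0, 0.125, 0.992, -0.001]
contact_force: [-0.1, -0.7, 0.6]
gripper_width: 0.085
```

```bash
python3 snap.py 1 wrist
```

```text
{'clock': 1.1667, 'q': array([ 0.6892,  0.0554,  1.3983,  0.    ,  1.6887, -0.6317]), 'tcp_pos': array([0.3813, 0.3621, 0.2308]), 'ee_rot': array([-3.000e-04,  1.246e-01,  9.922e-01, -3.000e-04]), 'contact_force': array([0.2703, 0.6036, 0.999 ]), 'gripper_width': 0.08541663529799995}
```

View pics/wrist1.png

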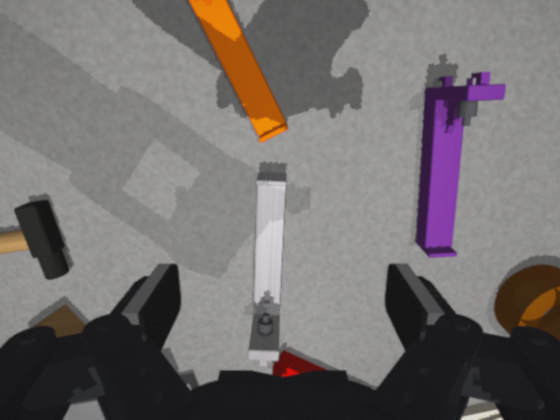

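Run:
```python
from h import *
c=load("wrist1"); crop(c,220,150,330,375,2.6,"pics/w1z.png")
im=cv2.resize(c["img"][295:375,225:305],None,fx=7,fy=7,interpolation=cv2.INTER_CUBIC); cv2.imwrite("pics/w1h.png",im)
im=cv2.resize(c["img"][155:205,240:305],None,fx=8,fy=8,interpolation=cv2.INTER_CUBIC); cv2.imwrite("pics/w1e.png",im)
```

```text
(no output)
```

View pics/w1h.png

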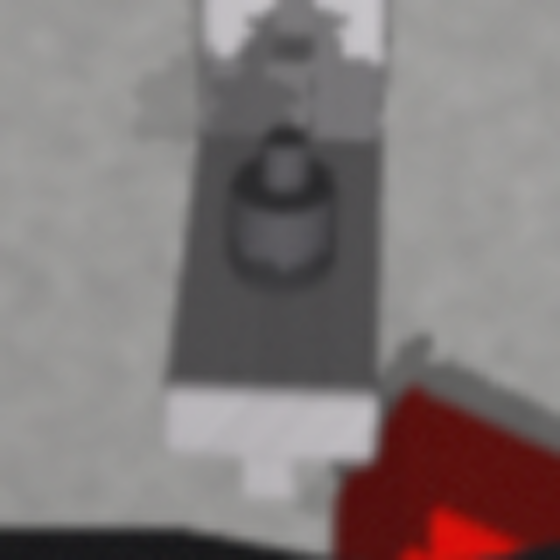

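View pics/w1e.png

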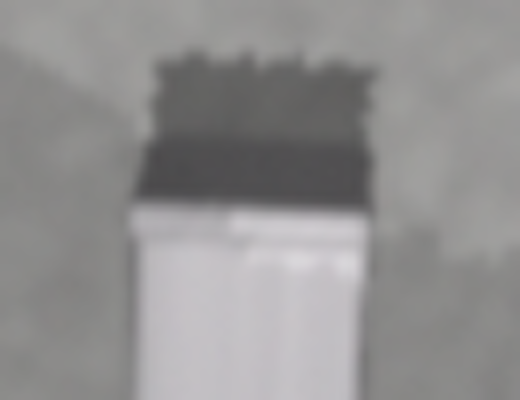

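Run:
```python
from h import *
from scipy.optimize import least_squares
c=load("wrist1")
H=[((-12,-15,90),(170,385)),((-12,15,90),(378,390)),((0,-15,90),(163,452)),((0,15,90),(375,462)),((-12,-15,30),(203,135)),((-12,15,30),(383,140))]
E=[((-170,-15,42),(132,205)),((-170,15,42),(372,213)),((-170,-15,0),(150,138)),((-170,15,0),(370,140))]
M=np.array([a for a,_ in H+E])/1000.
U=np.array([(225+b[0]/7-.5,295+b[1]/7-.5) for _,b in H]+[(240+b[0]/8-.5,155+b[1]/8-.5) for _,b in E])
def W(p):
    R=cv2.Rodrigues(np.array([0,0,p[2]]))[0]; return M@R.T+[p[0],p[1],p[3] if len(p)>3 else 0]
for p0 in ([.55,.3,-.28],[.55,.3,-.28,0]):
    r=least_squares(lambda p:(proj(c,W(p))-U).ravel(),p0); print(r.x,np.degrees(r.x[2]));print(r.fun.reshape(-1,2).round(2))
p=r.x; g=np.array([p[0]-.1*np.cos(p[2]),p[1]-.1*np.sin(p[2])]); print("grip",g)
```

```text
[ 0.5477504   0.29984087 -0.29575182] -16.945330976705243
[[-0.7   0.13]
 [ 0.43  0.64]
 [ 0.13  0.61]
 [ 0.35  0.38]
 [-0.46 -0.4 ]
 [ 0.29 -0.04]
 [-0.66 -0.39]
 [ 0.36 -0.02]
 [ 0.01 -0.87]
 [ 0.25  0.12]]
[ 0.54841796  0.29960057 -0.2957579  -0.00135058] -16.94567966216761
[[-0.61 -0.22]
 [ 0.38  0.29]
 [ 0.21  0.22]
 [ 0.3  -0.01]
 [-0.4  -0.56]
 [ 0.24 -0.21]
 [-0.61 -0.  ]
 [ 0.28  0.37]
 [ 0.04 -0.48]
 [ 0.18  0.5 ]]
grip [0.45275981 0.32874707]
```

Call:
{"method": "arm_command", "body": {"increments": [{"offset": [0, 0, -5], "fingers": 1, "yaw": -6.65}, {"offset": [-9, -15, -5], "fingers": 1, "yaw": -6.65}, {"offset": [-18, -31, -4], "fingers": 1, "yaw": 0}, {"offset": [-18, -31, -4], "fingers": 1, "yaw": 0}, {"offset": [-18, -31, -4], "fingers": 1, "yaw": 0}, {"offset": [-18, -31, -4], "fingers": 1, "yaw": 0}, {"offset": [-18, -31, 0], "fingers": 1, "yaw": 0}, {"offset": [-18, -31, 0], "fingers": 1, "yaw": 0}, {"offset": [-18, -31, 0], "fingers": 1, "yaw": 0}, {"offset": [-8, -14, 0], "fingers": 1, "yaw": 0}, {"offset": [0, 0, 0], "fingers": 1, "yaw": 0}]}}

```text
clock: 2.08
tcp_pos: [0.5184, 0.1123, 0.2569]
ee_rot: [-0.0, 0.009, 1.0, -0.0]
contact_force: [-0.1, 0.5, -0.3]
gripper_width: 0.0856
```

```bash
python3 snap.py 2 wrist
```

```text
{'clock': 2.1333, 'q': array([ 1.4660e-01,  6.2400e-02,  1.3395e+00,  4.0000e-04,  1.7405e+00,
       -1.4078e+00]), 'tcp_pos': array([0.5178, 0.1139, 0.257 ]), 'ee_rot': array([-4.0e-04,  8.1e-03,  1.0e+00,  1.0e-04]), 'contact_force': array([-0.9569,  0.6676, -0.0248]), 'gripper_width': 0.08543101583162731}
```

View pics/wrist2.png

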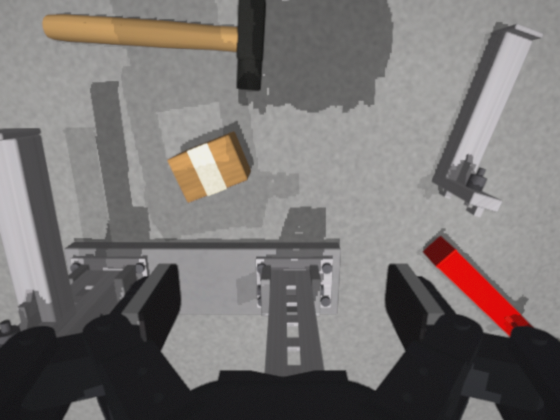

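Run:
```python
from h import *
c=load("wrist2")
crop(c,240,230,350,375,4,"pics/w2p.png"); crop(c,0,120,180,350,2.6,"pics/w2f.png")
```

```text
(no output)
```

View pics/w2p.png

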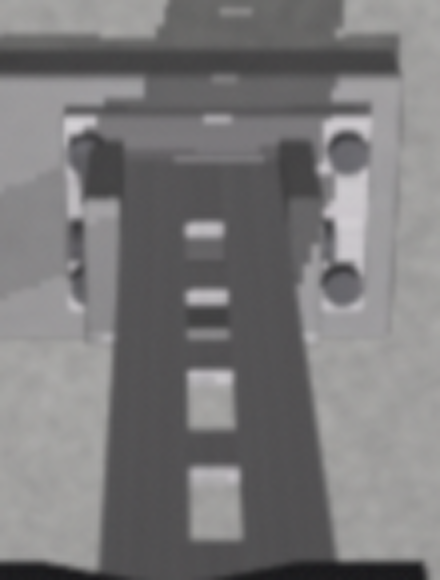

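View pics/w2f.png

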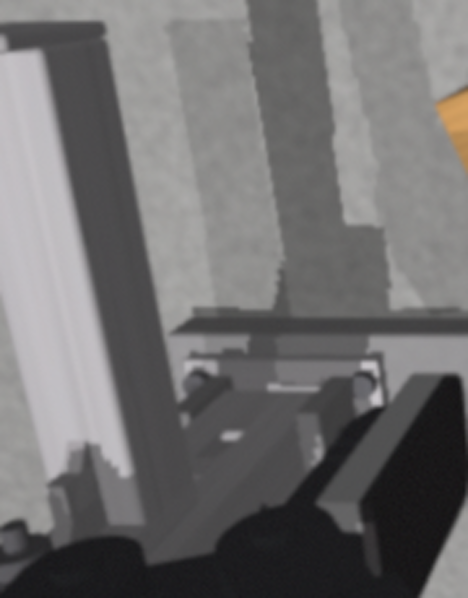

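```bash
cat > fitslot.py <<'E'
from h import *
from scipy.optimize import least_squares
c=load("wrist2")
O=[]
for i,(yt,yb,xl,xr,xl2,xr2) in enumerate([(222,258,185,225,185,226),(290,340,186,229,186,231),(370,430,187,234,188,236),(465,541,188,239,190,244)]):
    zl=50+32*i
    # image right = +y? tool x=-world x: image right = cam x
    for y,z,X,Y in ((1,zl,xl,yt),(-1,zl,xr,yt),(1,zl+20,xl2,yb),(-1,zl+20,xr2,yb)):
        O.append((y*5,z,240+X/4-.5,230+Y/4-.5))
O=np.array(O); print("cam x axis",c["pose"][:3,0])
s=-1 if c["pose"][1,0]>0 else 1
M=np.c_[0*O[:,0],s*O[:,0],O[:,1]]/1000
def W(p,M=M):
    R=cv2.Rodrigues(np.array([0,0,p[3]]))[0]; return M@R.T+p[:3]
if __name__=="__main__":
    for yaw in (None,-0.016):
        f=lambda p:(proj(c,W(np.r_[p[:3],p[3] if yaw is None else yaw]))-O[:,2:]).ravel()
        r=least_squares(f,[.63,.117,.03,-.016]); print(r.x); print(r.fun.reshape(-1,2).round(2).tolist())
E
python3 fitslot.py
```

```text
cam x axis [ 1.71142756e-02  9.99853322e-01 -6.59965401e-04]
[ 0.63524081  0.11917543  0.02113171 -0.01727958]
[[0.0, -0.24], [-0.49, -0.23], [0.16, 1.0], [-0.06, 1.0], [0.02, -0.32], [-0.37, -0.32], [0.21, -0.63], [-0.07, -0.63], [0.09, -0.1], [-0.29, -0.1], [0.08, -0.34], [0.19, -0.35], [0.23, 0.71], [0.08, 0.7], [0.02, -0.09], [0.03, -0.09]]
[ 0.63524084  0.1191754   0.02113167 -0.016     ]
[[0.0, -0.23], [-0.49, -0.24], [0.16, 1.0], [-0.06, 0.99], [0.02, -0.31], [-0.37, -0.32], [0.21, -0.62], [-0.07, -0.63], [0.09, -0.09], [-0.29, -0.11], [0.07, -0.34], [0.19, -0.35], [0.23, 0.72], [0.08, 0.7], [0.02, -0.08], [0.03, -0.1]]
```

Call:
{"method": "arm_command", "body": {"increments": [{"offset": [20, 1, -20], "fingers": 1, "yaw": 0}, {"offset": [20, 1, -20], "fingers": 1, "yaw": 0}, {"offset": [20, 1, -20], "fingers": 1, "yaw": 0}, {"offset": [0, 0, 0], "fingers": 1, "yaw": 0}, {"offset": [0, 0, 0], "fingers": 1, "yaw": 0}]}}

```text
clock: 2.55
tcp_pos: [0.4571, 0.1198, 0.319]
ee_rot: [0.002, 0.006, 1.0, 0.001]
contact_force: [-0.5, -0.6, -0.2]
gripper_width: 0.0858
```

```bash
python3 snap.py 3 wrist
python3 - <<'E'
from h import *
c=load("wrist3")
crop(c,200,190,380,375,3.2,"pics/w3p.png"); crop(c,250,240,330,370,4.5,"pics/w3q.png")
E
```

```text
{'clock': 2.6, 'q': array([ 1.7700e-01, -9.9400e-02,  1.3801e+00,  4.0000e-04,  1.8600e+00,
       -1.3812e+00]), 'tcp_pos': array([0.4573, 0.1194, 0.3173]), 'ee_rot': array([4.0e-04, 6.2e-03, 1.0e+00, 3.0e-04]), 'contact_force': array([-0.8621,  0.4508,  0.0836]), 'gripper_width': 0.08534937263330114}
```

View pics/wrist3.png

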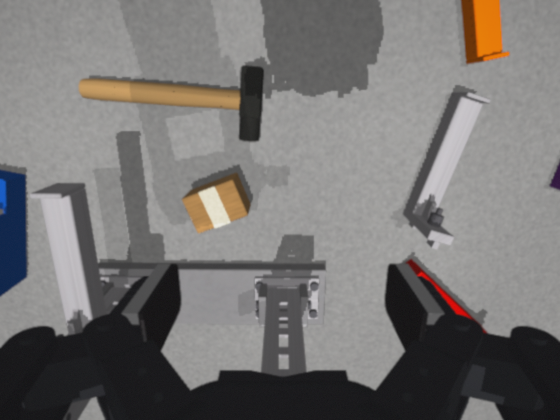

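View pics/w3q.png

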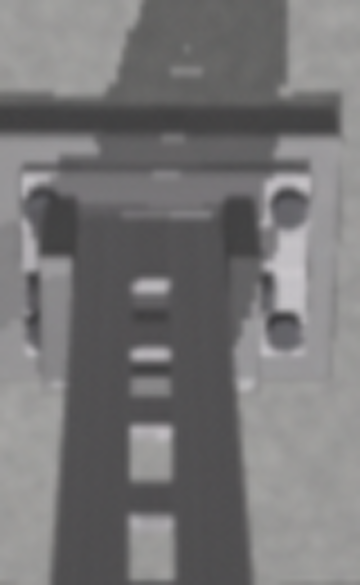

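```bash
cat > fit2.py <<'E'
from fitslot import *
c3=load("wrist3")
O3=[]
for i,(yt,yb,xl,xr,xl2,xr2) in enumerate([(280,320,134,169,133,169),(346,396,132,171,131,171),(424,482,130,173,129,174),(513,580,129,175,128,177)]):
    zl=50+32*i
    for y,z,X,Y in ((1,zl,xl,yt),(-1,zl,xr,yt),(1,zl+20,xl2,yb),(-1,zl+20,xr2,yb)): O3.append((250+X/4.5-.5,240+Y/4.5-.5))
O3=np.array(O3)
f1=lambda p:(proj(c,W(np.r_[p[:3],-.016]))-O[:,2:]).ravel()
f3=lambda p:(proj(c3,W(np.r_[p[:3],-.016]))-O3).ravel()
for f in (f3,lambda p:np.r_[f1(p),f3(p)]):
    r=least_squares(f,[.63,.117,.03]); print(r.x,abs(r.fun).max(), r.fun.reshape(-1,2)[-16:].round(2).tolist())
for cc,a,b in ((c3,(325,240+98/4.5-.5),(325,240+132/4.5-.5)),(c,(339,230+37/4-.5),(339,230+73/4-.5))):
    P=onz(cc,a,0); 
    hs=[(abs(onz(cc,b,h)[0]-P[0]),h) for h in np.arange(.01,.06,.0005)]; print("beam front foot",P,"h",min(hs))
E
python3 fit2.py
```

```text
cam x axis [ 1.71142756e-02  9.99853322e-01 -6.59965401e-04]
[0.63652379 0.11927806 0.01921677] 0.5439964562255 [[-0.14, -0.13], [-0.11, -0.1], [-0.05, 0.1], [0.1, 0.13], [0.09, 0.19], [-0.2, 0.22], [0.16, -0.42], [0.04, -0.39], [0.29, 0.14], [-0.25, 0.17], [0.33, -0.53], [-0.19, -0.5], [0.22, 0.51], [-0.22, 0.54], [0.24, 0.0], [-0.33, 0.03]]
[0.63580693 0.1192273  0.02027123] 1.0362457766700572 [[-0.2, -0.15], [-0.14, -0.12], [-0.11, 0.1], [0.07, 0.13], [0.03, 0.2], [-0.24, 0.23], [0.1, -0.37], [0.0, -0.34], [0.22, 0.21], [-0.28, 0.24], [0.27, -0.42], [-0.22, -0.39], [0.15, 0.66], [-0.26, 0.69], [0.16, 0.21], [-0.37, 0.24]]
beam front foot [0.61474284 0.18044804 0.        ] h (np.float64(6.59430794451854e-05), np.float64(0.023000000000000013))
beam front foot [0.61376235 0.18034994 0.        ] h (np.float64(7.898367877157142e-05), np.float64(0.026500000000000017))
```

Call:
{"method": "arm_command", "body": {"increments": [{"offset": [0, 0, 0], "fingers": 1, "yaw": 5.4}, {"offset": [0, 0, 0], "fingers": 1, "yaw": 5.4}, {"offset": [0, 0, 0], "fingers": 1, "yaw": 5.4}, {"offset": [9, 28, 20], "fingers": 1, "yaw": 0}, {"offset": [9, 28, 20], "fingers": 1, "yaw": 0}, {"offset": [9, 28, 20], "fingers": 1, "yaw": 0}, {"offset": [9, 28, 20], "fingers": 1, "yaw": 0}, {"offset": [9, 28, 20], "fingers": 1, "yaw": 0}, {"offset": [9, 28, 20], "fingers": 1, "yaw": 0}, {"offset": [11, 31, 20], "fingers": 1, "yaw": 0}, {"offset": [0, 0, 0], "fingers": 1, "yaw": 0}, {"offset": [0, 0, 0], "fingers": 1, "yaw": 0}]}}

```text
clock: 3.6
tcp_pos: [0.4523, 0.3284, 0.1735]
ee_rot: [-0.003, 0.147, 0.989, -0.002]
contact_force: [0.5, -1.0, 0.4]
gripper_width: 0.0852
```

```bash
python3 snap.py 4 wrist
```

```text
{'clock': 3.65, 'q': array([ 5.6000e-01,  1.7410e-01,  1.3804e+00, -2.0000e-04,  1.5905e+00,
       -7.1490e-01]), 'tcp_pos': array([0.4532, 0.3277, 0.1755]), 'ee_rot': array([-0.0012,  0.1474,  0.9891, -0.0012]), 'contact_force': array([ 0.6518, -0.3951,  0.3032]), 'gripper_width': 0.08565705905034433}
```

View pics/wrist4.png

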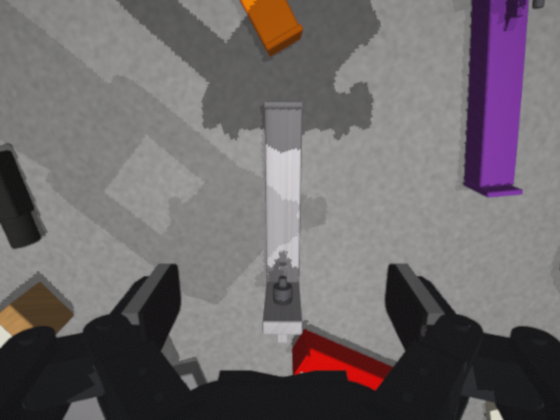

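Run:
```python
from h import *
c=load("wrist4"); crop(c,245,270,325,360,6.5,"pics/w4h.png"); crop(c,245,90,325,150,7,"pics/w4e.png")
```

```text
(no output)
```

View pics/w4h.png

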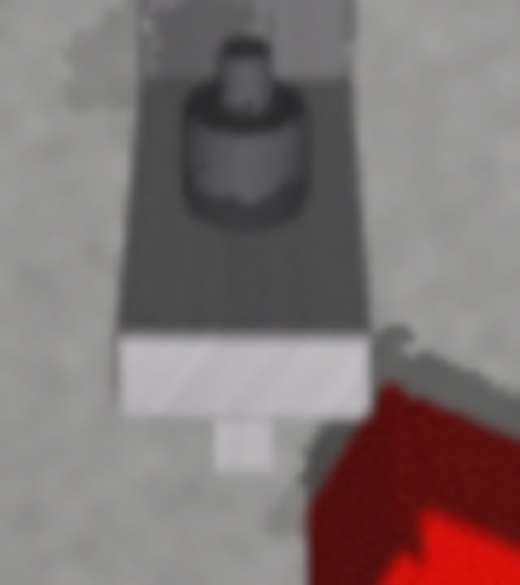

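View pics/w4e.png

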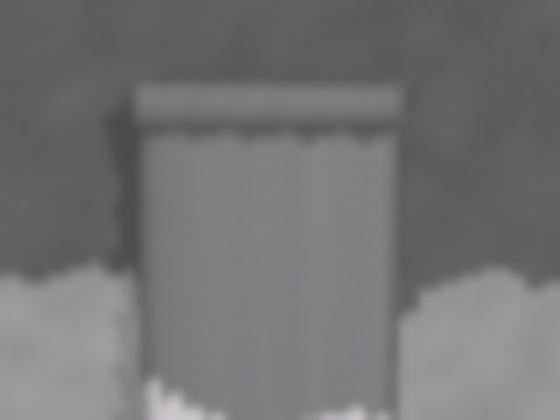

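```bash
cat > fitarm4.py <<'E'
from h import *
from scipy.optimize import least_squares
c=load("wrist4")
H=[((-12,-15,90),(118,333)),((-12,15,90),(370,333)),((0,-15,90),(121,416)),((0,15,90),(374,415)),((-12,-15,30),(137,78)),((-12,15,30),(353,78))]
E=[((-170,-15,42),(133,87)),((-170,15,42),(404,87))]
M=np.array([a for a,_ in H+E])/1000.
U=np.array([(245+b[0]/6.5-.5,270+b[1]/6.5-.5) for _,b in H]+[(245+b[0]/7-.5,90+b[1]/7-.5) for _,b in E])
def W(p):
    R=cv2.Rodrigues(np.array([0,0,p[2]]))[0]; return M@R.T+[p[0],p[1],p[3] if len(p)>3 else 0]
for p0 in ([.55,.3,-.28],[.55,.3,-.28,0]):
    r=least_squares(lambda p:(proj(c,W(p))-U).ravel(),p0); print(r.x,np.degrees(r.x[2]));print(r.fun.reshape(-1,2).round(2).tolist())
    p=r.x; print("grip",p[0]-.1*np.cos(p[2]),p[1]-.1*np.sin(p[2]))
E
python3 fitarm4.py
```

```text
[ 0.54779061  0.29967244 -0.29512683] -16.909521559094678
[[-0.46, 0.15], [0.75, 0.32], [-0.66, 0.85], [-0.16, 1.18], [0.56, -0.35], [0.21, -0.22], [-0.65, -0.81], [0.53, -0.76]]
grip 0.4521140797786685 0.3287585596286145
[ 0.54847364  0.29945745 -0.29512818 -0.00161073] -16.909598886628338
[[-0.32, -0.33], [0.62, -0.16], [-0.53, 0.29], [-0.29, 0.62], [0.65, -0.53], [0.12, -0.4], [-0.52, 0.15], [0.4, 0.21]]
grip 0.45279715322492325 0.32854370241278397
```

Call:
{"method": "arm_command", "body": {"increments": [{"offset": [1, 1, 30], "fingers": 1, "yaw": 0}, {"offset": [0, 0, 30], "fingers": 1, "yaw": 0}, {"offset": [0, 0, 30], "fingers": 1, "yaw": 0}, {"offset": [0, 0, 30], "fingers": 1, "yaw": 0}, {"offset": [0, 0, 30], "fingers": 1, "yaw": 0}, {"offset": [0, 0, 15], "fingers": 1, "yaw": 0}, {"offset": [0, 0, 5], "fingers": 1, "yaw": 0}, {"offset": [0, 0, 0], "fingers": 1, "yaw": 0}, {"offset": [0, 0, 0], "fingers": 1, "yaw": 0}]}}

```text
clock: 4.4
tcp_pos: [0.4544, 0.3287, 0.009]
ee_rot: [0.001, 0.149, 0.989, 0.001]
contact_force: [-0.3, 0.3, 1.3]
gripper_width: 0.0852
```

Call:
{"method": "arm_command", "body": {"increments": [{"offset": [0, 0, 2.5], "fingers": 1, "yaw": 0}, {"offset": [0, 0, 0], "fingers": 1, "yaw": 0}, {"offset": [0, 0, 0], "fingers": 0, "yaw": 0}, {"offset": [0, 0, 0], "fingers": 0, "yaw": 0}, {"offset": [0, 0, 0], "fingers": 0, "yaw": 0}, {"offset": [0, 0, 0], "fingers": 0, "yaw": 0}, {"offset": [0, 0, 0], "fingers": 0, "yaw": 0}, {"offset": [0, 0, 0], "fingers": 0, "yaw": 0}, {"offset": [0, 0, 0], "fingers": 0, "yaw": 0}, {"offset": [0, 0, 0], "fingers": 0, "yaw": 0}]}}

```text
clock: 5.23
tcp_pos: [0.4535, 0.3288, 0.0052]
ee_rot: [0.0, 0.148, 0.989, 0.0]
contact_force: [-0.6, -0.8, 3.5]
gripper_width: 0.0287
```

```bash
python3 snap.py 5 wrist
```

```text
{'clock': 5.2833, 'q': array([ 0.5613,  0.344 ,  1.5381,  0.    ,  1.2589, -0.7122]), 'tcp_pos': array([0.4535, 0.3288, 0.0052]), 'ee_rot': array([2.000e-04, 1.481e-01, 9.890e-01, 2.000e-04]), 'contact_force': array([-0.0351, -0.4389,  4.605 ]), 'gripper_width': 0.02903280386491499}
```

View pics/wrist5.png

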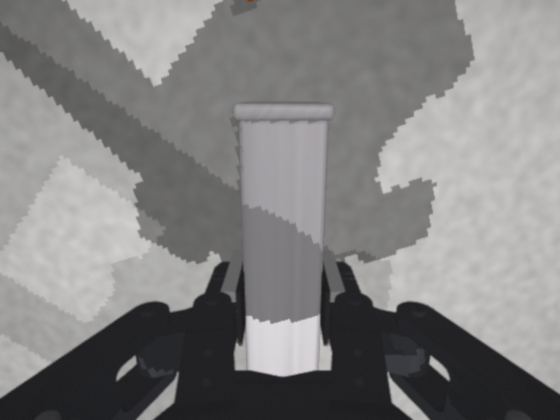

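Run:
```python
from h import *
c=load("wrist5"); s=np.array([.4535,.3288]); a=np.radians(-16.98); u=np.array([np.cos(a),np.sin(a)])
for z in (.042,.0405):
  for uv in ((235,103),(333,103)):
    P=onz(c,uv,z); d=P[:2]-s; print(z,P.round(4),"along",d@u,"lat",d@[-u[1],u[0]])
```

```text
0.042 [0.3816 0.3372 0.042 ] along -0.07118442960426197 lat -0.012953933693780987
0.042 [0.39   0.3645 0.042 ] along -0.07117373887487294 lat 0.015567243546142959
0.0405 [0.3816 0.337  0.0405] along -0.07115848935750047 lat -0.01314874351654385
0.0405 [0.3901 0.3647 0.0405] along -0.07114764754813557 lat 0.015775491233364136
```

Call:
{"method": "arm_command", "body": {"increments": [{"offset": [0, 0, -10], "fingers": 0, "yaw": 0}, {"offset": [0, 0, -20], "fingers": 0, "yaw": 0}, {"offset": [0, 0, -30], "fingers": 0, "yaw": 0}, {"offset": [0, 0, -30], "fingers": 0, "yaw": 0}, {"offset": [0, 0, -25], "fingers": 0, "yaw": 0}, {"offset": [0, 0, -17], "fingers": 0, "yaw": -4}, {"offset": [0, 0, 0], "fingers": 0, "yaw": -4}, {"offset": [0, 0, 0], "fingers": 0, "yaw": -4}, {"offset": [0, 0, 0], "fingers": 0, "yaw": -4}, {"offset": [0, -10, 0], "fingers": 0, "yaw": 0}, {"offset": [0, 0, 0], "fingers": 0, "yaw": 0}]}}

```text
clock: 6.2
tcp_pos: [0.4527, 0.3169, 0.136]
ee_rot: [-0.001, 0.01, 1.0, -0.001]
contact_force: [-0.5, -0.0, -5.0]
gripper_width: 0.0289
```

Call:
{"method": "arm_command", "body": {"increments": [{"offset": [-4, -12, 0], "fingers": 0, "yaw": 0}, {"offset": [-5, -22, 0], "fingers": 0, "yaw": 0}, {"offset": [-5, -22, 0], "fingers": 0, "yaw": 0}, {"offset": [-5, -22, 0], "fingers": 0, "yaw": 0}, {"offset": [-5, -22, 0], "fingers": 0, "yaw": 0}, {"offset": [-5, -22, 0], "fingers": 0, "yaw": 0}, {"offset": [-5, -22, 0], "fingers": 0, "yaw": 0}, {"offset": [-5, -22, 0], "fingers": 0, "yaw": 0}, {"offset": [-5, -18, 0], "fingers": 0, "yaw": 0}, {"offset": [-4, -12, 0], "fingers": 0, "yaw": 0}, {"offset": [0, 0, 0], "fingers": 0, "yaw": 0}, {"offset": [0, 0, 0], "fingers": 0, "yaw": 0}]}}

```text
clock: 7.2
tcp_pos: [0.4976, 0.1213, 0.1367]
ee_rot: [-0.0, 0.01, 1.0, 0.0]
contact_force: [-0.2, -0.2, -4.5]
gripper_width: 0.029
```

```bash
python3 snap.py 6 top scene wrist
python3 - <<'E'
from h import *
crop(load("top6"),240,90,390,230,5,"pics/t6.png"); crop(load("scene6"),220,180,390,340,3.5,"pics/s6.png")
E
```

```text
{'clock': 7.35, 'q': array([ 1.6920e-01,  6.6900e-02,  1.5753e+00,  4.0000e-04,  1.4995e+00,
       -1.3842e+00]), 'tcp_pos': array([0.4973, 0.1225, 0.1367]), 'ee_rot': array([-1.0e-04,  8.7e-03,  1.0e+00,  2.0e-04]), 'contact_force': array([-0.147 ,  0.1569, -4.5311]), 'gripper_width': 0.029044255375890355}
```

View pics/t6.png

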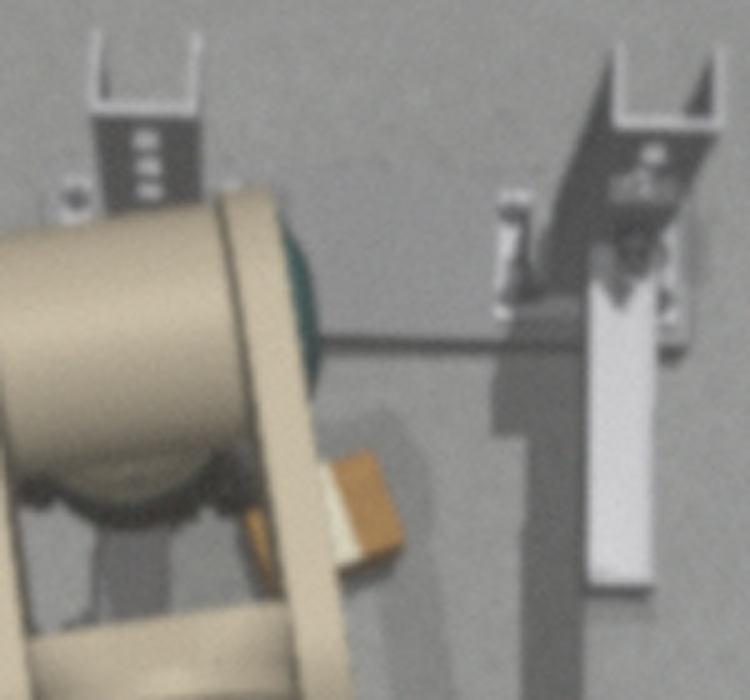

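View pics/s6.png

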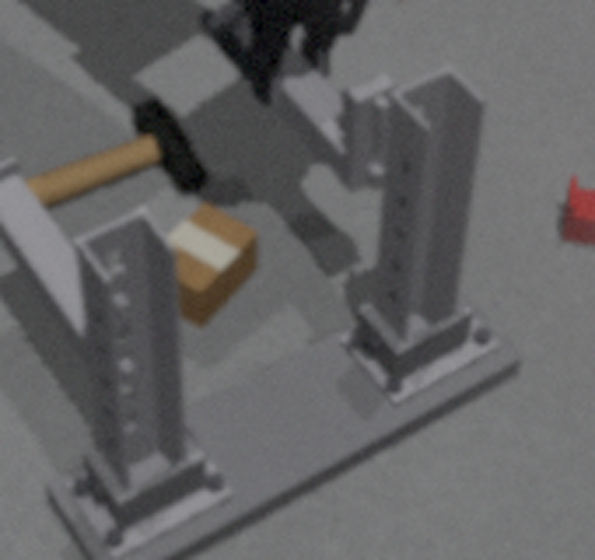

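View pics/wrist6.png

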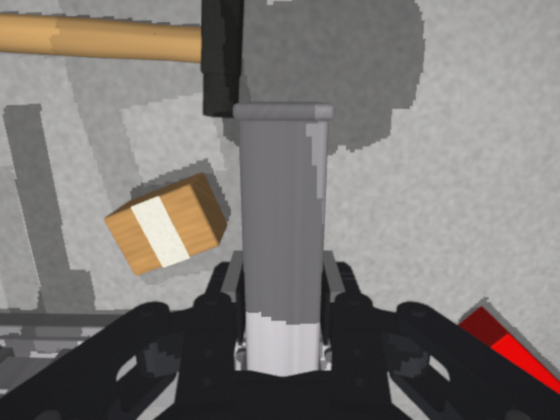

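Call:
{"method": "arm_command", "body": {"increments": [{"offset": [-8, 0, 0], "fingers": 0, "yaw": 0}, {"offset": [-10, 0, 0], "fingers": 0, "yaw": 0}, {"offset": [-6, 0, 0], "fingers": 0, "yaw": 0}, {"offset": [-2, 0, 0], "fingers": 0, "yaw": 0}, {"offset": [0, 0, 0], "fingers": 0, "yaw": 0}, {"offset": [0, 0, 0], "fingers": 0, "yaw": 0}]}}

```text
clock: 7.85
tcp_pos: [0.5234, 0.1215, 0.1366]
ee_rot: [-0.0, 0.009, 1.0, 0.0]
contact_force: [0.4, -0.6, -4.4]
gripper_width: 0.029
```

Call:
{"method": "arm_command", "body": {"increments": [{"offset": [-1, 0, 0], "fingers": 0, "yaw": 0}, {"offset": [-1, 0, 0], "fingers": 0, "yaw": 0}, {"offset": [-1, 0, 0], "fingers": 0, "yaw": 0}, {"offset": [0, 0, 0], "fingers": 0, "yaw": 0}]}}

```text
clock: 8.18
tcp_pos: [0.5267, 0.1212, 0.1369]
ee_rot: [0.0, 0.009, 1.0, 0.0]
contact_force: [0.7, -0.3, -4.6]
gripper_width: 0.0286
```

Call:
{"method": "arm_command", "body": {"increments": [{"offset": [-1, 0, 0], "fingers": 0, "yaw": 0}, {"offset": [-1, 0, 0], "fingers": 0, "yaw": 0}, {"offset": [0, 0, 0], "fingers": 0, "yaw": 0}]}}

```text
clock: 8.43
tcp_pos: [0.5287, 0.1211, 0.1368]
ee_rot: [0.0, 0.009, 1.0, 0.0]
contact_force: [0.3, 0.0, -4.2]
gripper_width: 0.0291
```

Call:
{"method": "arm_command", "body": {"increments": [{"offset": [-1, 0, 0], "fingers": 0, "yaw": 0}, {"offset": [0, 0, 0], "fingers": 0, "yaw": 0}]}}

```text
clock: 8.6
tcp_pos: [0.5293, 0.1212, 0.1366]
ee_rot: [-0.001, 0.009, 1.0, 0.0]
contact_force: [-3.2, 0.4, -4.0]
gripper_width: 0.029
```

Call:
{"method": "arm_command", "body": {"increments": [{"offset": [-1, 0, 0], "fingers": 0, "yaw": 0}, {"offset": [0, 0, 0], "fingers": 0, "yaw": 0}]}}

```text
clock: 8.77
tcp_pos: [0.5296, 0.1212, 0.1364]
ee_rot: [-0.001, 0.009, 1.0, -0.0]
contact_force: [-7.7, -0.5, -2.6]
gripper_width: 0.029
```

Call:
{"method": "arm_command", "body": {"increments": [{"offset": [-1, 0, 0], "fingers": 0, "yaw": 0}, {"offset": [0, 0, 0], "fingers": 0, "yaw": 0}]}}

```text
clock: 8.93
tcp_pos: [0.53, 0.1212, 0.1362]
ee_rot: [-0.002, 0.009, 1.0, -0.0]
contact_force: [-11.5, -0.2, -2.1]
gripper_width: 0.0293
```

```bash
cat >> fit2.py <<'E'
print("---")
for x in (.6358,.6368,.6378):
  for nm,f in (("1",f1),("3",f3)):
    r=least_squares(lambda p:f(np.r_[x,p]),[.117,.03]); print(x,nm,r.x,np.sqrt((r.fun**2).mean()))
    # only lower edge rows of slot 3,4 
# with per-camera rotation/translation bias calibrated on the loose arm (fitarm4): solve camera pitch/roll
E
python3 fit2.py | sed -n '/---/,$p'
```

```text
---
0.6358 1 [0.11918988 0.02038117] 0.39940607989338783
0.6358 3 [0.11928304 0.02013711] 0.2713050845894528
0.6368 1 [0.11921578 0.0190385 ] 0.42288298165559207
0.6368 3 [0.11927616 0.01886551] 0.2682457323892039
0.6378 1 [0.11924169 0.0176952 ] 0.46456403564725485
0.6378 3 [0.11926928 0.01759363] 0.2785386133292014
```

Call:
{"method": "arm_command", "body": {"increments": [{"offset": [1, 0, 0], "fingers": 0, "yaw": 0}, {"offset": [0, 0, 1], "fingers": 0, "yaw": 0}, {"offset": [0, 0, 0.5], "fingers": 0, "yaw": 0}, {"offset": [0, 0, 0], "fingers": 0, "yaw": 0}]}}

```text
clock: 9.27
tcp_pos: [0.5299, 0.1212, 0.1355]
ee_rot: [-0.001, 0.009, 1.0, 0.0]
contact_force: [-7.3, 0.9, -0.7]
gripper_width: 0.0287
```

Call:
{"method": "arm_command", "body": {"increments": [{"offset": [0, 0, 0.5], "fingers": 0, "yaw": 0}, {"offset": [0, 0, 0.5], "fingers": 0, "yaw": 0}, {"offset": [0, 0, 0], "fingers": 0, "yaw": 0}]}}

```text
clock: 9.52
tcp_pos: [0.5308, 0.1212, 0.1343]
ee_rot: [0.0, 0.009, 1.0, 0.0]
contact_force: [-0.3, 0.4, -4.7]
gripper_width: 0.0289
```

Call:
{"method": "arm_command", "body": {"increments": [{"offset": [0, 0, 1], "fingers": 0, "yaw": 0}, {"offset": [-1, 0, 0], "fingers": 0, "yaw": 0}, {"offset": [-1, 0, 0], "fingers": 0, "yaw": 0}, {"offset": [0, 0, 0], "fingers": 0, "yaw": 0}]}}

```text
clock: 9.85
tcp_pos: [0.5326, 0.1211, 0.1332]
ee_rot: [-0.0, 0.009, 1.0, 0.0]
contact_force: [-0.4, 0.5, -3.9]
gripper_width: 0.0292
```

Call:
{"method": "arm_command", "body": {"increments": [{"offset": [-1, 0, 0], "fingers": 0, "yaw": 0}, {"offset": [-1, 0, 0], "fingers": 0, "yaw": 0}, {"offset": [0, 0, 0], "fingers": 0, "yaw": 0}]}}

```text
clock: 10.1
tcp_pos: [0.5343, 0.1211, 0.133]
ee_rot: [-0.001, 0.009, 1.0, -0.0]
contact_force: [-5.6, -0.3, -5.0]
gripper_width: 0.0287
```

Call:
{"method": "arm_command", "body": {"increments": [{"offset": [-1, 0, 0], "fingers": 0, "yaw": 0}, {"offset": [-1, 0, 0], "fingers": 0, "yaw": 0}, {"offset": [-1, 0, 0], "fingers": 0, "yaw": 0}, {"offset": [0, 0, 0], "fingers": 0, "yaw": 0}]}}

```text
clock: 10.43
tcp_pos: [0.537, 0.121, 0.1329]
ee_rot: [-0.001, 0.009, 1.0, -0.0]
contact_force: [-5.9, -0.7, -5.0]
gripper_width: 0.0291
```

Call:
{"method": "arm_command", "body": {"increments": [{"offset": [-1, 0, 0], "fingers": 0, "yaw": 0}, {"offset": [-1, 0, 0], "fingers": 0, "yaw": 0}, {"offset": [0, 0, 0], "fingers": 0, "yaw": 0}]}}

```text
clock: 10.68
tcp_pos: [0.5388, 0.121, 0.1328]
ee_rot: [-0.001, 0.009, 1.0, -0.0]
contact_force: [-8.5, 0.1, -3.8]
gripper_width: 0.0292
```

Call:
{"method": "arm_command", "body": {"increments": [{"offset": [-1, 0, 0], "fingers": 0, "yaw": 0}, {"offset": [-1, 0, 0], "fingers": 0, "yaw": 0}, {"offset": [0, 0, 0], "fingers": 0, "yaw": 0}]}}

```text
clock: 10.93
tcp_pos: [0.5391, 0.121, 0.1327]
ee_rot: [-0.004, 0.009, 1.0, -0.0]
contact_force: [-19.2, -1.1, 0.1]
gripper_width: 0.0289
```

Call:
{"method": "arm_command", "body": {"increments": [{"offset": [0.5, 0, 0.5], "fingers": 0, "yaw": 0}, {"offset": [0, 0, 1], "fingers": 0, "yaw": 0}, {"offset": [0, 0, 1], "fingers": 0, "yaw": 0}, {"offset": [0, 0, 1], "fingers": 0, "yaw": 0}, {"offset": [0, 0, 0], "fingers": 0, "yaw": 0}]}}

```text
clock: 11.35
tcp_pos: [0.5388, 0.1209, 0.1295]
ee_rot: [-0.003, 0.009, 1.0, -0.0]
contact_force: [-17.7, -2.3, 2.2]
gripper_width: 0.0287
```

Call:
{"method": "arm_command", "body": {"increments": [{"offset": [0, 0, 1], "fingers": 0, "yaw": 0}, {"offset": [0, 0, 1], "fingers": 0, "yaw": 0}, {"offset": [0, 0, 0], "fingers": 0, "yaw": 0}]}}

```text
clock: 11.6
tcp_pos: [0.5387, 0.121, 0.1276]
ee_rot: [-0.003, 0.009, 1.0, -0.0]
contact_force: [-19.4, -0.5, 3.1]
gripper_width: 0.0288
```

Sliding down smoothly; continuing in small steps.

Call:
{"method": "arm_command", "body": {"increments": [{"offset": [0.3, 0, 1], "fingers": 0, "yaw": 0}, {"offset": [0, 0, 1], "fingers": 0, "yaw": 0}, {"offset": [0, 0, 0], "fingers": 0, "yaw": 0}]}}

```text
clock: 11.85
tcp_pos: [0.5387, 0.121, 0.1258]
ee_rot: [-0.003, 0.009, 1.0, -0.0]
contact_force: [-18.6, -2.4, 3.3]
gripper_width: 0.0289
```

Call:
{"method": "arm_command", "body": {"increments": [{"offset": [0, 0, 1], "fingers": 0, "yaw": 0}, {"offset": [0, 0, 1], "fingers": 0, "yaw": 0}, {"offset": [0, 0, 0], "fingers": 0, "yaw": 0}]}}

```text
clock: 12.1
tcp_pos: [0.5386, 0.121, 0.1238]
ee_rot: [-0.003, 0.009, 1.0, -0.0]
contact_force: [-19.1, -1.1, 2.7]
gripper_width: 0.0289
```

Call:
{"method": "arm_command", "body": {"increments": [{"offset": [0, 0, 1], "fingers": 0, "yaw": 0}, {"offset": [0, 0, 0], "fingers": 0, "yaw": 0}]}}

```text
clock: 12.27
tcp_pos: [0.5386, 0.121, 0.1228]
ee_rot: [-0.003, 0.009, 1.0, -0.0]
contact_force: [-17.8, -0.8, 3.4]
gripper_width: 0.029
```

Call:
{"method": "arm_command", "body": {"increments": [{"offset": [0, 0, 1], "fingers": 0, "yaw": 0}, {"offset": [0, 0, 0], "fingers": 0, "yaw": 0}]}}

```text
clock: 12.43
tcp_pos: [0.5386, 0.1211, 0.1221]
ee_rot: [-0.003, 0.009, 1.0, -0.0]
contact_force: [-19.3, -1.3, 4.0]
gripper_width: 0.0289
```

Call:
{"method": "arm_command", "body": {"increments": [{"offset": [0, 0, 1], "fingers": 0, "yaw": 0}, {"offset": [0, 0, 0], "fingers": 0, "yaw": 0}]}}

```text
clock: 12.6
tcp_pos: [0.5386, 0.121, 0.121]
ee_rot: [-0.003, 0.009, 1.0, -0.0]
contact_force: [-19.0, -0.9, 3.5]
gripper_width: 0.0288
```

Call:
{"method": "arm_command", "body": {"increments": [{"offset": [0, 0, 1], "fingers": 0, "yaw": 0}, {"offset": [0, 0, 0], "fingers": 0, "yaw": 0}]}}

```text
clock: 12.77
tcp_pos: [0.5386, 0.121, 0.12]
ee_rot: [-0.003, 0.009, 1.0, -0.0]
contact_force: [-20.3, -1.4, 3.7]
gripper_width: 0.0291
```

```bash
python3 snap.py 7 top scene wrist
python3 - <<'E'
from h import *
crop(load("top7"),240,90,390,230,5,"pics/t7.png"); crop(load("scene7"),290,180,390,310,4.5,"pics/s7.png")
E
```

```text
{'clock': 12.9167, 'q': array([ 1.5390e-01,  1.9490e-01,  1.4695e+00,  4.0000e-04,  1.4829e+00,
       -1.3991e+00]), 'tcp_pos': array([0.5386, 0.121 , 0.1201]), 'ee_rot': array([-2.8e-03,  8.9e-03,  1.0e+00, -2.0e-04]), 'contact_force': array([-18.9183,  -1.4985,   4.1216]), 'gripper_width': 0.028992840014396785}
```

View pics/s7.png

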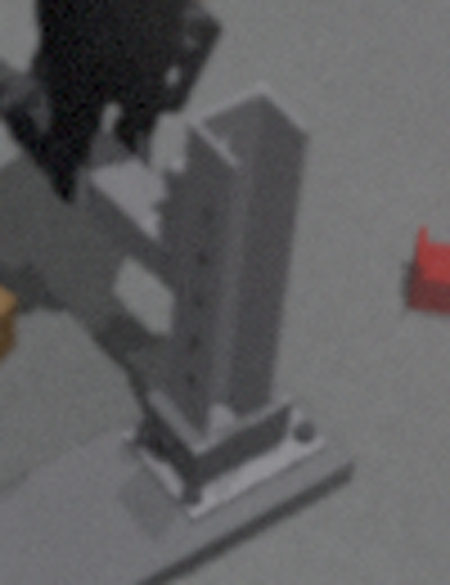

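View pics/wrist7.png

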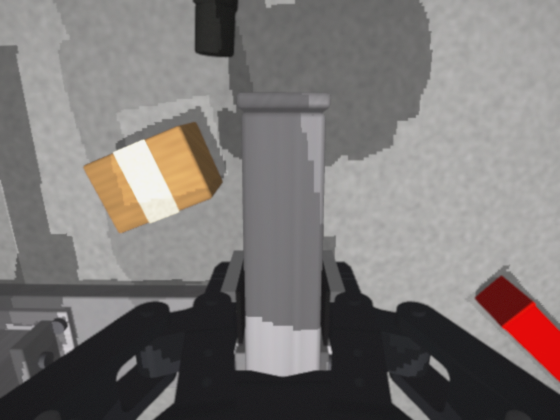

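Run:
```python
from h import *
from scipy.optimize import least_squares
from cell import status
import cv2
for n in ("6","7"):
    c=load("wrist"+n); im=cv2.resize(c["img"][85:345,225:345],None,fx=2.3,fy=2.3,interpolation=cv2.INTER_CUBIC); cv2.imwrite(f"pics/w{n}b.png",im)
def f(n,uvs,tcp,az):
    c=load("wrist"+n); u=np.array([np.cos(az),np.sin(az),0]); l=np.array([-u[1],u[0],0]); z=np.array([0,0,1.])
    # params: along distance of end, height of rim rel TCP, width fixed
    def r(p): return np.concatenate([proj(c,tcp+u*p[0]+l*(p[2]+s*.015)+z*p[1])[0]-uv for s,uv in zip((-1,1),uvs)])
    s=least_squares(r,[-.071,.037,0]); print(n,s.x,s.fun.round(2))
f("5",((235,103),(333,103)),np.array([.4535,.3288,.0052]),np.radians(-16.98))
f("6",((234,103),(333,104)),np.array([.4973,.1222,.1367]),np.radians(-1))
f("7",((238,94.5),(329,94.5)),np.array([.5386,.121,.1201]),np.radians(-1))
```

```text
5 [-0.07108363  0.03129644  0.00133111] [ 0.    0.02  0.   -0.02]
6 [-0.07069719  0.03256641  0.00099901] [ 0.   0.5  0.  -0.5]
7 [-0.07328941  0.02241991  0.00096553] [-0.   -0.01 -0.    0.01]
```

View pics/w7b.png

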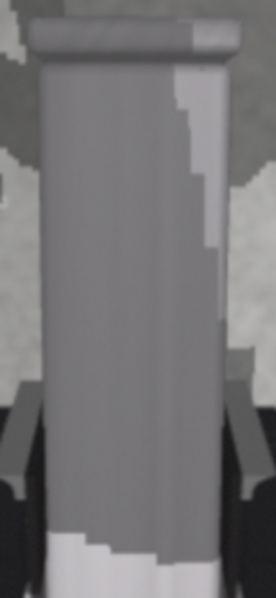

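Call:
{"method": "arm_command", "body": {"increments": [{"offset": [0, 0, -1.5], "fingers": 0, "yaw": 0}, {"offset": [0, 0, -1.5], "fingers": 0, "yaw": 0}, {"offset": [0, 0, -1.5], "fingers": 0, "yaw": 0}, {"offset": [0, 0, -1.5], "fingers": 0, "yaw": 0}, {"offset": [0, 0, -1.5], "fingers": 0, "yaw": 0}, {"offset": [0, 0, -1.5], "fingers": 0, "yaw": 0}, {"offset": [0, 0, -1.5], "fingers": 0, "yaw": 0}, {"offset": [0, 0, 0], "fingers": 0, "yaw": 0}]}}

```text
clock: 13.58
tcp_pos: [0.5387, 0.1208, 0.1279]
ee_rot: [-0.004, 0.009, 1.0, -0.0]
contact_force: [-6.6, -0.3, -11.3]
gripper_width: 0.0292
```

```bash
cat > rim.py <<'E'
import sys; from h import *
from scipy.optimize import least_squares
from cell import status, vision
n=sys.argv[1]; c=vision.camera("wrist"); pickle.dump(c,open(f"wrist{n}.pkl","wb")); cv2.imwrite(f"pics/wrist{n}.png",c["img"])
s=status.read_state(); print(s["clock"],s["tcp_pos"].round(4),s["ee_rot"].round(4),s["contact_force"].round(1))
cv2.imwrite(f"pics/w{n}r.png",cv2.resize(c["img"][80:130,220:350],None,fx=6,fy=6,interpolation=cv2.INTER_CUBIC))
E
cat > rimfit.py <<'E'
import sys; from h import *
from scipy.optimize import least_squares
from cell import status
n=sys.argv[1]; xl,xr,y=map(float,sys.argv[2:5]); c=load("wrist"+n)
tcp=status.read_state()["tcp_pos"]; az=np.radians(-1)
u=np.array([np.cos(az),np.sin(az),0]); l=np.array([-u[1],u[0],0]); z=np.array([0,0,1.])
uvs=[(220+xl/6-.5,80+y/6-.5),(220+xr/6-.5,80+y/6-.5)]
def r(p): return np.concatenate([proj(c,tcp+u*p[0]+l*(p[2]+s*.015)+z*p[1])[0]-uv for s,uv in zip((-1,1),uvs)])
s=least_squares(r,[-.071,.037,0]); print(s.x.round(4), "pitch drop mm vs level", (s.x[1]-.0320)*1000)
E
python3 rim.py 8
```

```text
13.6333 [0.5387 0.1208 0.1278] [-3.4e-03  9.0e-03  1.0e+00 -4.0e-04] [ -5.9   0.2 -10. ]
```

View pics/w8r.png

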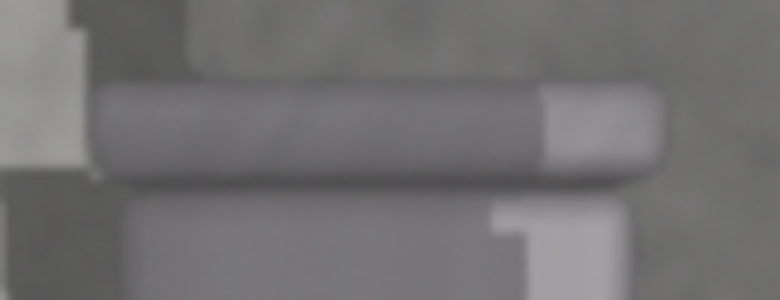

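```bash
python3 rimfit.py 8 92 664 83
python3 - <<'E'
from h import *
for n in ("5","6","7"): cv2.imwrite(f"pics/w{n}r.png",cv2.resize(load("wrist"+n)["img"][80:130,220:350],None,fx=6,fy=6,interpolation=cv2.INTER_CUBIC))
E
```

```text
[-0.0736  0.028   0.0006] pitch drop mm vs level -4.009605887182022
```

View pics/w7r.png

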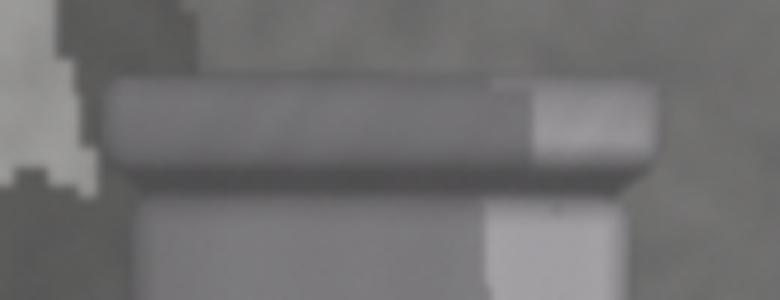

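View pics/w6r.png

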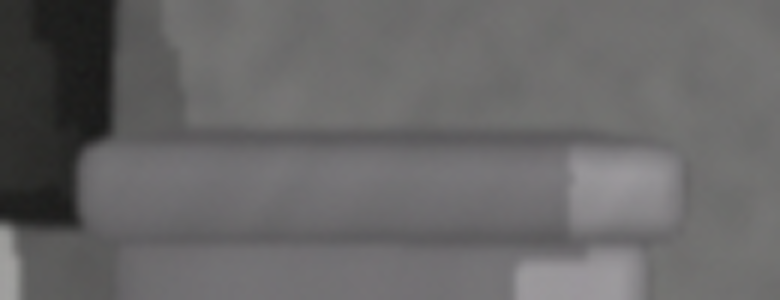

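```bash
python3 - <<'E'
import subprocess
src=open('rimfit.py').read()
open('rimfit.py','w').write(src.replace('tcp=status.read_state()["tcp_pos"]','tcp=np.array([float(v) for v in sys.argv[5:8]]) if len(sys.argv)>5 else status.read_state()["tcp_pos"]'))
E
python3 rimfit.py 6 78 685 138 .4973 .1222 .1367; python3 rimfit.py 7 104 659 80 .5386 .121 .1201; python3 rimfit.py 8 91 665 83
```

```text
[-0.071   0.0349  0.0009] pitch drop mm vs level 2.8553336533705815
[-0.0738  0.0242  0.0008] pitch drop mm vs level -7.758016589943479
[-0.0736  0.0284  0.0006] pitch drop mm vs level -3.6063807757169517
```

Call:
{"method": "arm_command", "body": {"increments": [{"offset": [0, 0, -1.5], "fingers": 0, "yaw": 0}, {"offset": [0, 0, -1.5], "fingers": 0, "yaw": 0}, {"offset": [0, 0, -1.5], "fingers": 0, "yaw": 0}, {"offset": [0, 0, 0], "fingers": 0, "yaw": 0}]}}

```text
clock: 13.97
tcp_pos: [0.5386, 0.1209, 0.1323]
ee_rot: [-0.004, 0.009, 1.0, -0.0]
contact_force: [-6.6, 0.6, -11.3]
gripper_width: 0.0288
```

```bash
python3 rim.py 9
```

```text
14.0167 [0.5386 0.1209 0.1323] [-3.6e-03  8.9e-03  1.0e+00 -3.0e-04] [ -7.2   0.  -11.6]
```

View pics/w9r.png

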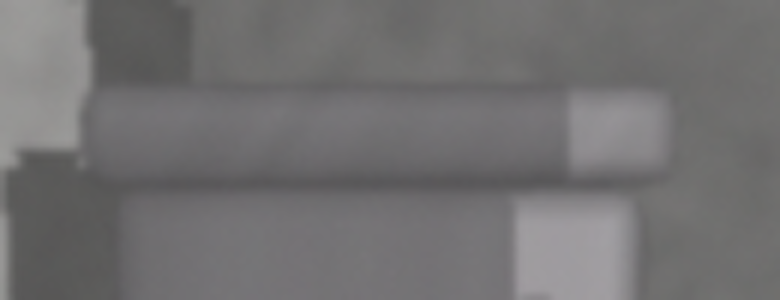

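```bash
python3 rimfit.py 9 84 669 88
```

```text
[-0.0733  0.0307  0.0005] pitch drop mm vs level -1.3418029273918712
```

Call:
{"method": "arm_command", "body": {"increments": [{"offset": [0, 0, -1.5], "fingers": 0, "yaw": 0}, {"offset": [0, 0, -1.5], "fingers": 0, "yaw": 0}, {"offset": [0, 0, -1], "fingers": 0, "yaw": 0}, {"offset": [0, 0, 0], "fingers": 0, "yaw": 0}]}}

```text
clock: 14.35
tcp_pos: [0.5386, 0.1209, 0.1363]
ee_rot: [-0.004, 0.009, 1.0, -0.0]
contact_force: [-7.5, 0.6, -10.8]
gripper_width: 0.0285
```

```bash
python3 rim.py 10; python3 snap.py 10 scene
python3 - <<'E'
from h import *
crop(load("scene10"),290,180,390,310,4.5,"pics/s10.png")
E
```

```text
14.4 [0.5386 0.121  0.1362] [-3.7e-03  8.9e-03  1.0e+00 -3.0e-04] [ -8.2   0.6 -10.4]
{'clock': 14.45, 'q': array([ 1.5370e-01,  1.8300e-01,  1.4498e+00,  6.0000e-04,  1.5161e+00,
       -1.3993e+00]), 'tcp_pos': array([0.5386, 0.121 , 0.1363]), 'ee_rot': array([-3.7e-03,  8.9e-03,  1.0e+00, -3.0e-04]), 'contact_force': array([ -6.9993,  -0.6073, -11.1537]), 'gripper_width': 0.028673811628102418}
```

View pics/w10r.png

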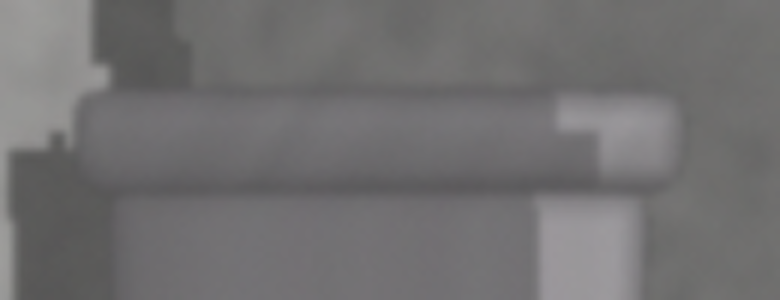

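View pics/s10.png

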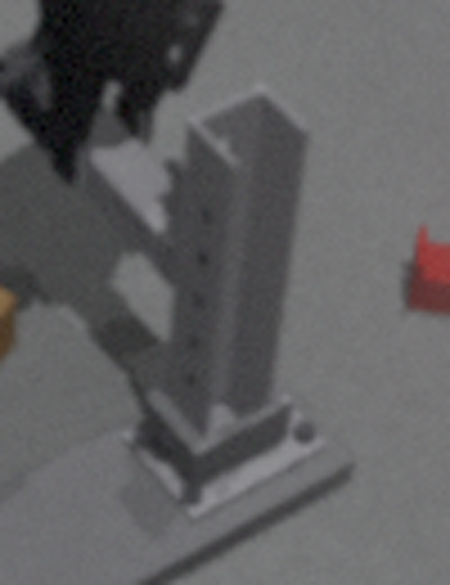

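```bash
python3 rimfit.py 10 75 682 93
python3 - <<'E'
from h import *
s=load("scene10")
# predict heel top & post positions
def arm(o,pitch,yaw=np.radians(-1)):
    P=np.array([(0,-15,90),(0,15,90),(-12,15,90),(-12,-15,90),(0,15,0),(0,-15,0),(-12,15,30),(-12,15,0),(-170,15,42),(-170,-15,42)])/1000
    R=cv2.Rodrigues(np.array([0,0,yaw]))[0]@cv2.Rodrigues(np.array([0,pitch,0]))[0]
    return P@R.T+o
for nm,o in (("seat",(.6366,.119,.119)),("ins",(.6366,.119,.129))):
    p=proj(s,arm(np.array(o),0)); print(nm,((p-[290,180])*4.5).round(0).tolist())
    crop(s,290,180,390,310,4.5,f"pics/s10{nm}.png",p)
E
```

```text
[-0.073   0.0348  0.0006] pitch drop mm vs level 2.794248038611037Traceback (most recent call last):
  File "<stdin>", line 9, in <module>
  File "<stdin>", line 6, in arm
cv2.error: OpenCV(4.12.0) /io/opencv/modules/calib3d/src/calibration_base.cpp:151: error: (-210:Unsupported format or combination of formats) The matrices must have 32f or 64f data type in function 'Rodrigues'
```

Call:
{"method": "arm_command", "body": {"increments": [{"offset": [-0.6, 0, 2], "fingers": 0, "yaw": 0}, {"offset": [0, 0, 1], "fingers": 0, "yaw": 0}, {"offset": [0, 0, 0], "fingers": 0, "yaw": 0}]}}

```text
clock: 14.7
tcp_pos: [0.5404, 0.121, 0.1349]
ee_rot: [-0.002, 0.009, 1.0, -0.0]
contact_force: [-7.9, 0.2, -5.6]
gripper_width: 0.0291
```

Call:
{"method": "arm_command", "body": {"increments": [{"offset": [0, 0, 1], "fingers": 0, "yaw": 0}, {"offset": [0, 0, 1], "fingers": 0, "yaw": 0}, {"offset": [0, 0, 0], "fingers": 0, "yaw": 0}]}}

```text
clock: 14.95
tcp_pos: [0.5411, 0.1211, 0.1339]
ee_rot: [-0.0, 0.009, 1.0, 0.0]
contact_force: [-8.5, -0.2, -2.2]
gripper_width: 0.0292
```

```bash
python3 rim.py 11
```

```text
15.0 [0.541  0.1211 0.134 ] [-4.e-04  9.e-03  1.e+00  1.e-04] [-8.7  0.1 -3.1]
```

View pics/w11r.png

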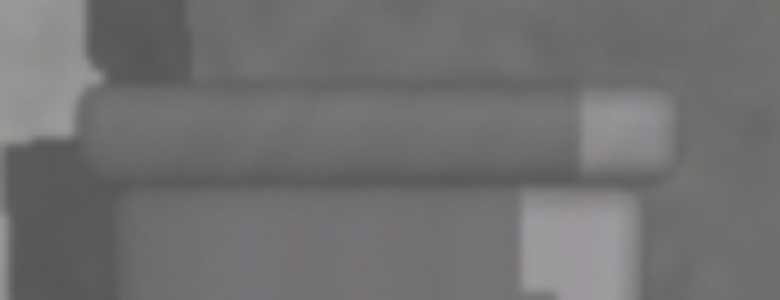

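```bash
python3 rimfit.py 11 77 676 86
```

```text
[-0.0736  0.0326  0.0005] pitch drop mm vs level 0.6477443030501393
```

Call:
{"method": "arm_command", "body": {"increments": [{"offset": [0, 0, 1], "fingers": 0, "yaw": 0}, {"offset": [0, 0, 0], "fingers": 0, "yaw": 0}]}}

```text
clock: 15.17
tcp_pos: [0.5411, 0.1211, 0.1331]
ee_rot: [-0.0, 0.009, 1.0, 0.0]
contact_force: [-8.9, 0.4, -1.9]
gripper_width: 0.0291
```

Call:
{"method": "arm_command", "body": {"increments": [{"offset": [0, 0, 1], "fingers": 0, "yaw": 0}, {"offset": [0, 0, 0], "fingers": 0, "yaw": 0}]}}

```text
clock: 15.33
tcp_pos: [0.5411, 0.1211, 0.1322]
ee_rot: [-0.0, 0.009, 1.0, 0.0]
contact_force: [-7.6, -0.5, -1.4]
gripper_width: 0.0288
```

Call:
{"method": "arm_command", "body": {"increments": [{"offset": [0, 0, 1], "fingers": 0, "yaw": 0}, {"offset": [0, 0, 1], "fingers": 0, "yaw": 0}, {"offset": [0, 0, 0], "fingers": 0, "yaw": 0}]}}

```text
clock: 15.58
tcp_pos: [0.5408, 0.1211, 0.1302]
ee_rot: [-0.001, 0.009, 1.0, 0.0]
contact_force: [-10.1, 0.4, 1.0]
gripper_width: 0.029
```

```bash
python3 rim.py 12;python3 snap.py 12 scene top
python3 - <<'E'
from h import *
crop(load("scene12"),290,180,390,310,4.5,"pics/s12.png")
crop(load("top12"),240,90,390,230,5,"pics/t12.png")
E
```

```text
15.6333 [0.5408 0.1211 0.1303] [-6.e-04  9.e-03  1.e+00  1.e-04] [-9.9  0.  -0.2]
{'clock': 15.7333, 'q': array([ 1.5350e-01,  1.8890e-01,  1.4554e+00,  4.0000e-04,  1.4986e+00,
       -1.3994e+00]), 'tcp_pos': array([0.5408, 0.1211, 0.1303]), 'ee_rot': array([-7.0e-04,  8.9e-03,  1.0e+00,  1.0e-04]), 'contact_force': array([-9.3634, -0.1269, -0.2166]), 'gripper_width': 0.029076292949786944}
```

View pics/w12r.png

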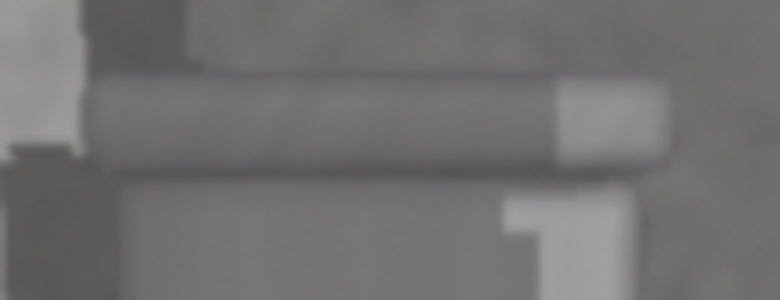

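View pics/s12.png

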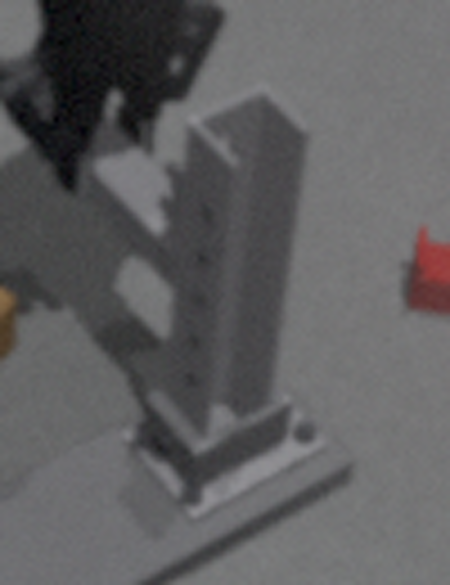

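```bash
python3 rimfit.py 12 82 671 76
cat > ov.py <<'E'
import sys
from h import *
def arm(o,pitch,yaw=np.radians(-1)):
    P=np.array([(0,-15,90),(0,15,90),(-12,15,90),(-12,-15,90),(0,15,0),(0,-15,0),(-12,15,30),(-12,15,0),(-60,15,30),(-60,-15,30),(-60,15,0)])/1000
    R=cv2.Rodrigues(np.array([0,0,yaw]))[0]@cv2.Rodrigues(np.array([0.,pitch,0]))[0]
    return P@R.T+o
n=sys.argv[1]; s=load("scene"+n); o=np.array([float(v) for v in sys.argv[2:5]]); th=float(sys.argv[5])
p=proj(s,arm(o,th)); crop(s,290,180,390,310,4.5,f"pics/ov.png",p)
E
python3 ov.py 6 .596 .1205 .1315 0; cp pics/ov.png pics/ov6.png; python3 ov.py 12 .637 .119 .129 0; cp pics/ov.png pics/ov12.png
```

```text
[-0.0741  0.0307  0.0005] pitch drop mm vs level -1.300052885023991
```

View pics/ov6.png

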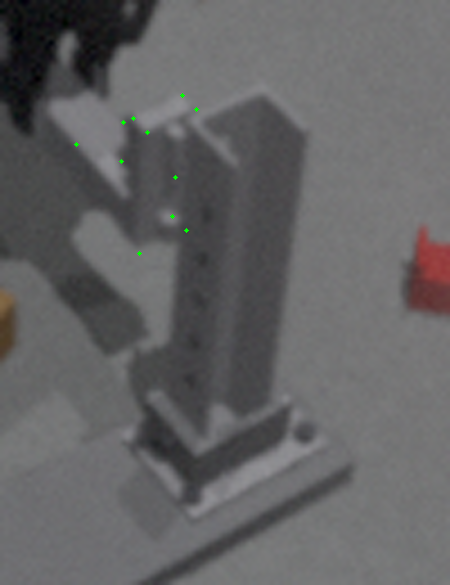

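View pics/ov12.png

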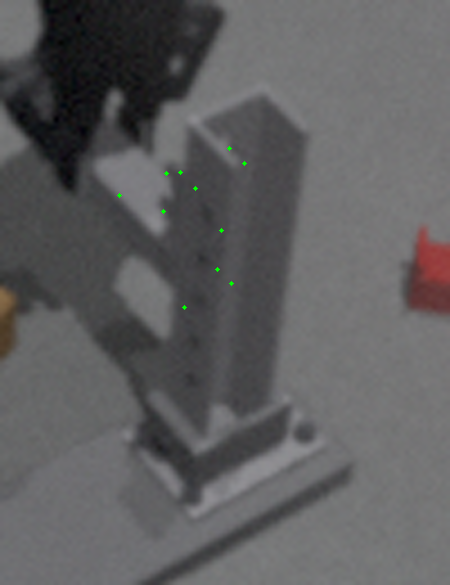

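Call:
{"method": "arm_command", "body": {"increments": [{"offset": [0, 0, -1.5], "fingers": 0, "yaw": 0}, {"offset": [0, 0, -1.5], "fingers": 0, "yaw": 0}, {"offset": [0, 0, -1.5], "fingers": 0, "yaw": 0}, {"offset": [0, 0, -1], "fingers": 0, "yaw": 0}, {"offset": [0, 0, 0], "fingers": 0, "yaw": 0}]}}

```text
clock: 16.15
tcp_pos: [0.5398, 0.121, 0.1335]
ee_rot: [-0.003, 0.009, 1.0, -0.0]
contact_force: [-5.1, 0.9, -9.7]
gripper_width: 0.029
```

```bash
python3 rim.py 13
python3 - <<'E'
from h import *
c=load("wrist3"); print([onz(c,uv,.03).round(3).tolist() for uv in ((405,262),(410,258),(240,235),(250,140),(260,70))])
E
```

```text
16.2 [0.5398 0.121  0.1334] [-2.7e-03  8.9e-03  1.0e+00 -2.0e-04] [-6.1 -0.  -9.4]
[[0.602, 0.286, 0.03], [0.597, 0.292, 0.03], [0.56, 0.063, 0.03], [0.436, 0.081, 0.03], [0.356, 0.096, 0.03]]
```

View pics/w13r.png

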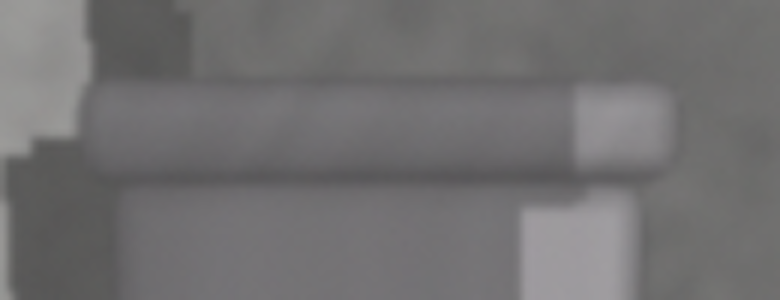

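Call:
{"method": "arm_command", "body": {"increments": [{"offset": [0, 0, -1.5], "fingers": 0, "yaw": 0}, {"offset": [0, 0, -1.5], "fingers": 0, "yaw": 0}, {"offset": [0, 0, -0.5], "fingers": 0, "yaw": 0}, {"offset": [-0.5, 0, 0], "fingers": 0, "yaw": 0}, {"offset": [0, 0.8, 0.7], "fingers": 0, "yaw": 0}, {"offset": [0, -1.5, 0.7], "fingers": 0, "yaw": 0}, {"offset": [0, 1.5, 0.7], "fingers": 0, "yaw": 0}, {"offset": [0, -1.5, 0.7], "fingers": 0, "yaw": 0}, {"offset": [0, 1.5, 0.7], "fingers": 0, "yaw": 0}, {"offset": [0, -1.5, 0.7], "fingers": 0, "yaw": 0}, {"offset": [0, 0.8, 0], "fingers": 0, "yaw": 0}]}}

```text
clock: 17.12
tcp_pos: [0.5411, 0.1212, 0.1341]
ee_rot: [-0.001, 0.009, 1.0, 0.0]
contact_force: [-7.3, -1.6, -4.4]
gripper_width: 0.0287
```

```bash
python3 rim.py 14
```

```text
17.1667 [0.5411 0.1212 0.1341] [-1.2e-03  9.0e-03  1.0e+00 -1.0e-04] [-8.1 -0.8 -4.6]
```

View pics/w14r.png

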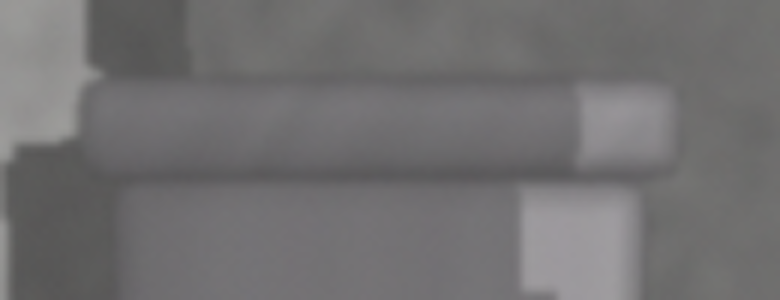

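Call:
{"method": "arm_command", "body": {"increments": [{"offset": [-0.5, 0.8, 0.7], "fingers": 0, "yaw": 0}, {"offset": [0, -1.5, 0.7], "fingers": 0, "yaw": 0}, {"offset": [0, 1.5, 0.7], "fingers": 0, "yaw": 0}, {"offset": [0, -1.5, 0.7], "fingers": 0, "yaw": 0}, {"offset": [0, 1.5, 0.7], "fingers": 0, "yaw": 0}, {"offset": [0, -1.5, 0.7], "fingers": 0, "yaw": 0}, {"offset": [0, 1.5, 0], "fingers": 0, "yaw": 0}, {"offset": [0, -1.5, 0], "fingers": 0, "yaw": 0}, {"offset": [0, 0.8, 0], "fingers": 0, "yaw": 0}]}}

```text
clock: 17.92
tcp_pos: [0.5413, 0.1213, 0.1306]
ee_rot: [-0.001, 0.009, 1.0, 0.0]
contact_force: [-11.9, -1.8, -1.3]
gripper_width: 0.0287
```

```bash
python3 rimfit.py 14 78 676 81 .5411 .1212 .1341; python3 rim.py 15
```

```text
[-0.0738  0.0326  0.0005] pitch drop mm vs level 0.5829382238238812
17.9667 [0.5413 0.1213 0.1306] [-1.4e-03  9.0e-03  1.0e+00 -1.0e-04] [-13.4  -0.7  -0. ]
```

View pics/w15r.png

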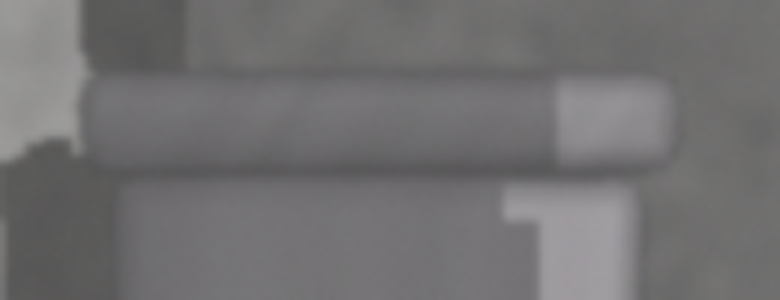

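Call:
{"method": "arm_command", "body": {"increments": [{"offset": [0.5, 0, -1.5], "fingers": 0, "yaw": 0}, {"offset": [0, 0, -1.5], "fingers": 0, "yaw": 0}, {"offset": [0, 0, -1.5], "fingers": 0, "yaw": 0}, {"offset": [0, 0, -1], "fingers": 0, "yaw": 0}, {"offset": [1, 0, 0], "fingers": 0, "yaw": 0}, {"offset": [1, 0, 0], "fingers": 0, "yaw": 0}, {"offset": [0, 0, 0], "fingers": 0, "yaw": 0}]}}

```text
clock: 18.55
tcp_pos: [0.539, 0.1212, 0.1347]
ee_rot: [-0.002, 0.009, 1.0, -0.0]
contact_force: [-4.8, 1.0, -10.9]
gripper_width: 0.0289
```

Call:
{"method": "arm_command", "body": {"increments": [{"offset": [1, 0, 0], "fingers": 0, "yaw": 0}, {"offset": [1, 0, 0], "fingers": 0, "yaw": 0}, {"offset": [1, 0, 0], "fingers": 0, "yaw": 0}, {"offset": [1, 0, 0], "fingers": 0, "yaw": 0}, {"offset": [1, 0, 0], "fingers": 0, "yaw": 0}, {"offset": [0, 0, 0], "fingers": 0, "yaw": 0}]}}

```text
clock: 19.05
tcp_pos: [0.5353, 0.1213, 0.1365]
ee_rot: [0.001, 0.009, 1.0, 0.0]
contact_force: [-0.5, 1.2, -8.9]
gripper_width: 0.029
```

Call:
{"method": "arm_command", "body": {"increments": [{"offset": [1, 0, 1], "fingers": 0, "yaw": 0}, {"offset": [1, 0, 0], "fingers": 0, "yaw": 0}, {"offset": [1, 0, 0], "fingers": 0, "yaw": 0}, {"offset": [1, 0, 0], "fingers": 0, "yaw": 0}, {"offset": [1, 0, 0], "fingers": 0, "yaw": 0}, {"offset": [0, 0, 0], "fingers": 0, "yaw": 0}]}}

```text
clock: 19.55
tcp_pos: [0.53, 0.1214, 0.1354]
ee_rot: [0.001, 0.009, 1.0, 0.0]
contact_force: [0.1, 0.5, -4.3]
gripper_width: 0.0287
```

Call:
{"method": "arm_command", "body": {"increments": [{"offset": [1, 0, 0], "fingers": 0, "yaw": 0}, {"offset": [2, 0, 0], "fingers": 0, "yaw": 0}, {"offset": [2, 0, 0], "fingers": 0, "yaw": 0}, {"offset": [0, 0, 0], "fingers": 0, "yaw": 0}]}}

```text
clock: 19.88
tcp_pos: [0.5246, 0.1215, 0.1349]
ee_rot: [-0.0, 0.009, 1.0, 0.0]
contact_force: [0.2, -0.9, -4.4]
gripper_width: 0.0289
```

Call:
{"method": "arm_command", "body": {"increments": [{"offset": [3, 0, 0], "fingers": 0, "yaw": 0}, {"offset": [6, 0, 0], "fingers": 0, "yaw": 0}, {"offset": [6, 0, 0], "fingers": 0, "yaw": 0}, {"offset": [0, 0, 0], "fingers": 0, "yaw": 0}]}}

```text
clock: 20.22
tcp_pos: [0.5088, 0.1218, 0.1348]
ee_rot: [-0.0, 0.009, 1.0, 0.0]
contact_force: [-0.5, -0.5, -4.2]
gripper_width: 0.029
```

```bash
python3 rim.py 16; python3 snap.py 16 scene;  python3 - <<'E'
from h import *
crop(load("scene16"),290,180,390,310,4.5,"pics/s16.png")
E
```

```text
20.2667 [0.5093 0.1218 0.135 ] [0.0e+00 8.9e-03 1.0e+00 1.0e-04] [ 0.4  0.1 -4.4]
{'clock': 20.3167, 'q': array([ 1.6410e-01,  1.0070e-01,  1.5430e+00,  1.0000e-04,  1.4975e+00,
       -1.3888e+00]), 'tcp_pos': array([0.5097, 0.1218, 0.1351]), 'ee_rot': array([2.e-04, 9.e-03, 1.e+00, 1.e-04]), 'contact_force': array([-0.2416,  0.1452, -4.3761]), 'gripper_width': 0.028999159304642624}
```

View pics/w16r.png

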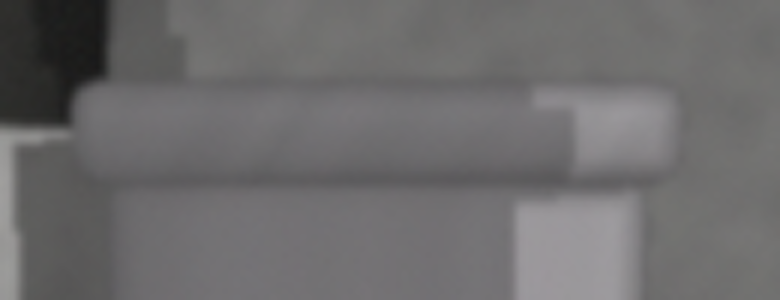

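View pics/s16.png

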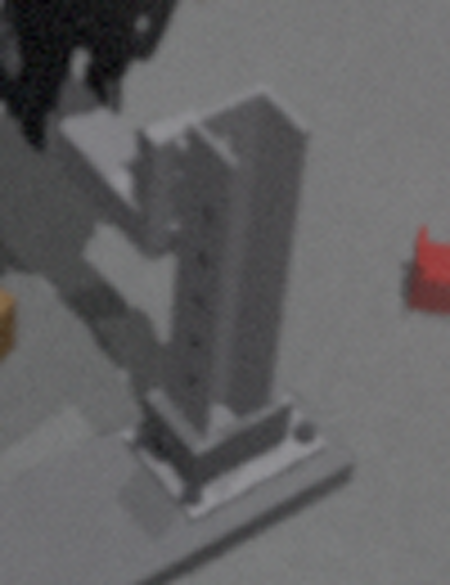

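Call:
{"method": "arm_command", "body": {"increments": [{"offset": [16, 10, 0], "fingers": 0, "yaw": 0}, {"offset": [17, 17, 0], "fingers": 0, "yaw": 0}, {"offset": [16, 17, 10], "fingers": 0, "yaw": 0}, {"offset": [16, 17, 20], "fingers": 0, "yaw": 0}, {"offset": [16, 17, 20], "fingers": 0, "yaw": 0}, {"offset": [0, 0, 25], "fingers": 0, "yaw": 0}, {"offset": [0, 0, 25], "fingers": 0, "yaw": 0}, {"offset": [0, 0, 15], "fingers": 0, "yaw": 0}, {"offset": [0, 0, 5], "fingers": 0, "yaw": 0}, {"offset": [0, 0, 3], "fingers": 0, "yaw": 0}, {"offset": [0, 0, 0], "fingers": 0, "yaw": 0}]}}

```text
clock: 21.23
tcp_pos: [0.4308, 0.2013, 0.0123]
ee_rot: [0.0, 0.009, 1.0, 0.0]
contact_force: [-0.3, 0.2, -3.6]
gripper_width: 0.0293
```

Call:
{"method": "arm_command", "body": {"increments": [{"offset": [0, 0, 2], "fingers": 0, "yaw": 0}, {"offset": [0, 0, 1], "fingers": 0, "yaw": 0}, {"offset": [0, 0, 0], "fingers": 0, "yaw": 0}]}}

```text
clock: 21.48
tcp_pos: [0.4308, 0.2013, 0.0096]
ee_rot: [0.001, 0.009, 1.0, 0.0]
contact_force: [0.6, 0.2, -4.6]
gripper_width: 0.0292
```

Call:
{"method": "arm_command", "body": {"increments": [{"offset": [0, 0, 2], "fingers": 0, "yaw": 0}, {"offset": [0, 0, 1], "fingers": 0, "yaw": 0}, {"offset": [0, 0, 0], "fingers": 0, "yaw": 0}, {"offset": [0, 0, 0], "fingers": 0.7, "yaw": 0}, {"offset": [0, 0, 0], "fingers": 0.7, "yaw": 0}, {"offset": [0, 0, 0], "fingers": 0.7, "yaw": 0}, {"offset": [0, 0, 0], "fingers": 0.7, "yaw": 0}, {"offset": [0, 0, 0], "fingers": 0.7, "yaw": 0}]}}

```text
clock: 22.15
tcp_pos: [0.4306, 0.2013, 0.0063]
ee_rot: [0.0, 0.009, 1.0, 0.0]
contact_force: [-0.5, -0.1, -0.3]
gripper_width: 0.0597
```

```bash
python3 rim.py 17
```

```text
22.2 [0.4305 0.2013 0.0061] [3.0e-04 9.1e-03 1.0e+00 1.0e-04] [ 0.2 -1.   0.1]
```

View pics/wrist17.png

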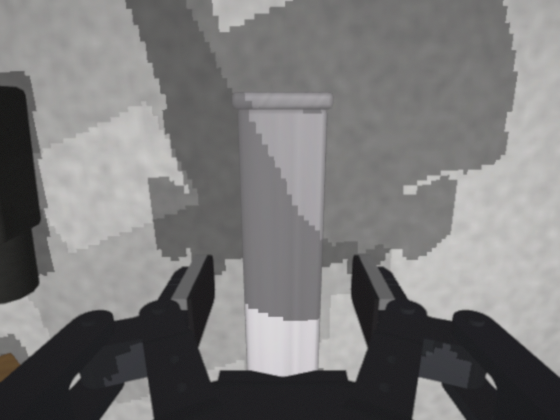

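View pics/w17r.png

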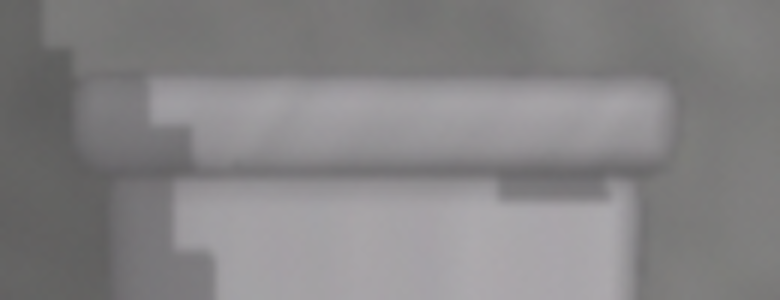

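```bash
python3 rimfit.py 17 72 676 76
```

```text
[-0.074   0.0335  0.0004] pitch drop mm vs level 1.5186504817907633
```

Call:
{"method": "arm_command", "body": {"increments": [{"offset": [-10, 0, 0], "fingers": 0.7, "yaw": 0}, {"offset": [-12, 0, 0], "fingers": 0.7, "yaw": 0}, {"offset": [-11, 0, 0], "fingers": 0.7, "yaw": 0}, {"offset": [0, 0, 0], "fingers": 0.7, "yaw": 0}, {"offset": [0, 0, 0], "fingers": 0, "yaw": 0}, {"offset": [0, 0, 0], "fingers": 0, "yaw": 0}, {"offset": [0, 0, 0], "fingers": 0, "yaw": 0}, {"offset": [0, 0, 0], "fingers": 0, "yaw": 0}, {"offset": [0, 0, 0], "fingers": 0, "yaw": 0}, {"offset": [0, 0, 0], "fingers": 0, "yaw": 0}, {"offset": [0, 0, 0], "fingers": 0, "yaw": 0}]}}

```text
clock: 23.12
tcp_pos: [0.4628, 0.2007, 0.0059]
ee_rot: [-0.001, 0.009, 1.0, -0.0]
contact_force: [-3.6, -0.0, 3.3]
gripper_width: 0.0291
```

```bash
python3 rim.py 18
```

```text
23.1667 [0.4628 0.2007 0.0059] [-5.e-04  9.e-03  1.e+00  0.e+00] [-4.8 -0.   3.6]
```

View pics/wrist18.png

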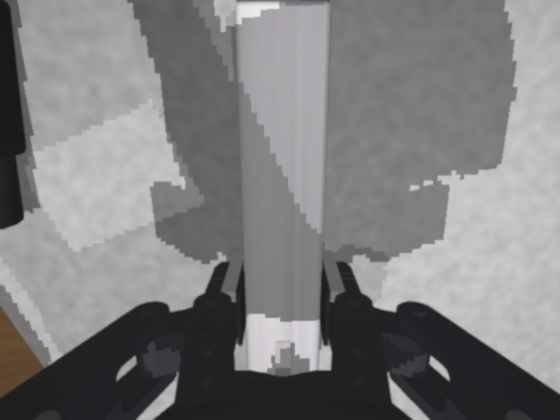

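Run:
```python
from h import *
c=load("wrist18"); tcp=np.array([.4628,.2007])
for uv in ((237,3),(330,3)):
    P=onz(c,uv,.0397); print(P[:2]-tcp)
c=load("wrist17"); tcp=np.array([.4305,.2013])
for uv in ((220+72/6,80+76/6),(220+676/6,80+76/6)):
    P=onz(c,uv,.0397); print(P[:2]-tcp)
```

```text
[-0.09825355 -0.01045467]
[-0.09780161  0.01555821]
[-0.07407203 -0.01313104]
[-0.07354377  0.01686415]
```

Call:
{"method": "arm_command", "body": {"increments": [{"offset": [0, 0, 0], "fingers": 0.6, "yaw": 0}, {"offset": [0, 0, 0], "fingers": 0.6, "yaw": 0}, {"offset": [0, 0, 0], "fingers": 0.6, "yaw": 0}, {"offset": [0, 0, 0], "fingers": 0.6, "yaw": 0}]}}

```text
clock: 23.5
tcp_pos: [0.4635, 0.2006, 0.0059]
ee_rot: [0.0, 0.009, 1.0, 0.0]
contact_force: [-0.1, -0.1, -0.2]
gripper_width: 0.0513
```

Call:
{"method": "arm_command", "body": {"increments": [{"offset": [4, 0, 0], "fingers": 0.6, "yaw": 0}, {"offset": [3, 0, 0], "fingers": 0.6, "yaw": 0}, {"offset": [0, 0, 0], "fingers": 0.6, "yaw": 0}]}}

```text
clock: 23.75
tcp_pos: [0.4556, 0.2007, 0.0057]
ee_rot: [-0.0, 0.009, 1.0, -0.0]
contact_force: [-0.2, 0.6, -0.4]
gripper_width: 0.0513
```

```bash
python3 rim.py 19; python3 snap.py 19 scene
python3 - <<'E'
from h import *
crop(load("scene19"),260,100,370,230,4.5,"pics/s19.png")
E
```

```text
23.8 [0.4559 0.2008 0.0058] [-1.e-04  9.e-03  1.e+00  0.e+00] [0.  0.  0.2]
{'clock': 23.85, 'q': array([ 3.4050e-01,  1.8660e-01,  1.7271e+00,  1.0000e-04,  1.2277e+00,
       -1.2123e+00]), 'tcp_pos': array([0.4562, 0.2008, 0.0059]), 'ee_rot': array([1.e-04, 9.e-03, 1.e+00, 1.e-04]), 'contact_force': array([ 0.1963, -0.287 , -0.4821]), 'gripper_width': 0.0515008621401253}
```

View pics/wrist19.png

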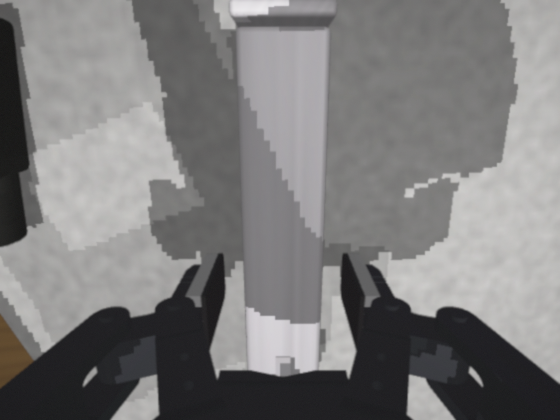

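View pics/s19.png

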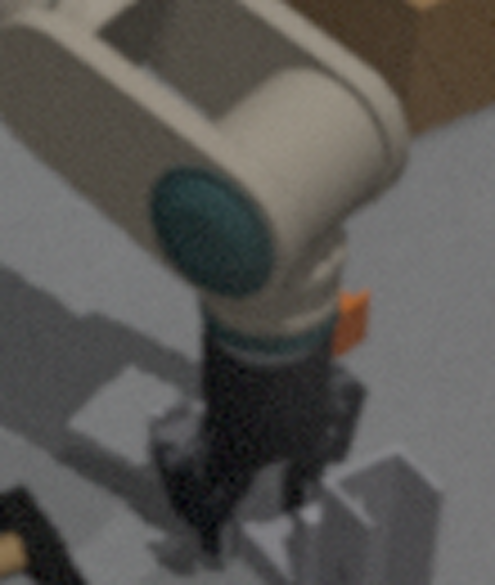

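Run:
```python
from h import *
a=load("wrist17"); b=load("wrist19")
P=onz(a,(283,80+170/6),.038); print(P, proj(b,P))
for r in (18,20,22,24,26): print(r,onz(b,(283,r),.038))
cv2.imwrite("pics/w19z.png",cv2.resize(b["img"][0:40,220:350],None,fx=6,fy=6,interpolation=cv2.INTER_CUBIC))
```

```text
[0.36130534 0.20328806 0.038     ] [[283.59874349  18.42632902]]
18 [0.36119029 0.20311865 0.038     ]
20 [0.36171652 0.20310967 0.038     ]
22 [0.36224401 0.20310067 0.038     ]
24 [0.36277277 0.20309165 0.038     ]
26 [0.3633028  0.20308261 0.038     ]
```

View pics/w19z.png

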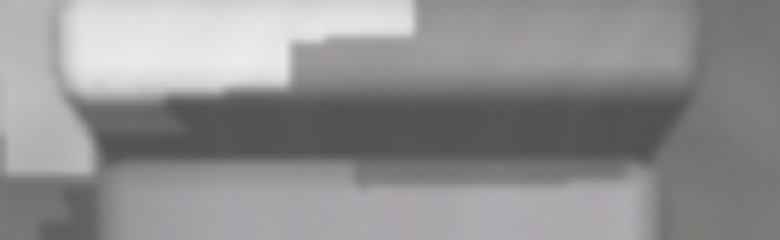

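Call:
{"method": "arm_command", "body": {"increments": [{"offset": [0, 0, 0], "fingers": 0, "yaw": 0}, {"offset": [0, 0, 0], "fingers": 0, "yaw": 0}, {"offset": [0, 0, 0], "fingers": 0, "yaw": 0}, {"offset": [0, 0, 0], "fingers": 0, "yaw": 0}, {"offset": [0, 0, 0], "fingers": 0, "yaw": 0}, {"offset": [0, 0, 0], "fingers": 0, "yaw": 0}, {"offset": [0, 0, 0], "fingers": 0, "yaw": 0}]}}

```text
clock: 24.43
tcp_pos: [0.4566, 0.2008, 0.0062]
ee_rot: [0.0, 0.009, 1.0, 0.0]
contact_force: [-0.5, -0.1, 3.5]
gripper_width: 0.0289
```

Call:
{"method": "arm_command", "body": {"increments": [{"offset": [0, 0, -10], "fingers": 0, "yaw": 0}, {"offset": [0, 0, -25], "fingers": 0, "yaw": 0}, {"offset": [0, 0, -30], "fingers": 0, "yaw": 0}, {"offset": [0, 0, -30], "fingers": 0, "yaw": 0}, {"offset": [0, -6, -22], "fingers": 0, "yaw": 0}, {"offset": [-6, -18, -10], "fingers": 0, "yaw": 0}, {"offset": [-12, -18, 0], "fingers": 0, "yaw": 0}, {"offset": [-18, -18, 0], "fingers": 0, "yaw": 0}, {"offset": [-18, -13, 0], "fingers": 0, "yaw": 0}, {"offset": [-15, -5.5, 0], "fingers": 0, "yaw": 0}, {"offset": [-6, 0, 0], "fingers": 0, "yaw": 0}, {"offset": [0, 0, 0], "fingers": 0, "yaw": 0}]}}

```text
clock: 25.43
tcp_pos: [0.53, 0.1206, 0.1321]
ee_rot: [-0.001, 0.01, 1.0, -0.0]
contact_force: [0.9, 0.0, -4.4]
gripper_width: 0.0291
```

```bash
python3 rim.py 20
```

```text
25.4833 [0.5293 0.121  0.1321] [-0.0012  0.0092  1.      0.    ] [-0.2  0.4 -4.7]
```

Call:
{"method": "arm_command", "body": {"increments": [{"offset": [-8, 0.2, -1.4], "fingers": 0, "yaw": 0}, {"offset": [-8, 0, 0], "fingers": 0, "yaw": 0}, {"offset": [-7, 0, 0], "fingers": 0, "yaw": 0}, {"offset": [0, 0, 0], "fingers": 0, "yaw": 0}, {"offset": [0, 0, 0], "fingers": 0, "yaw": 0}]}}

```text
clock: 25.9
tcp_pos: [0.5527, 0.1209, 0.134]
ee_rot: [-0.0, 0.009, 1.0, 0.0]
contact_force: [-0.1, 0.0, -4.0]
gripper_width: 0.0288
```

Call:
{"method": "arm_command", "body": {"increments": [{"offset": [-2, 0, 0], "fingers": 0, "yaw": 0}, {"offset": [-2, 0, 0], "fingers": 0, "yaw": 0}, {"offset": [-1, 0, 0], "fingers": 0, "yaw": 0}, {"offset": [0, 0, 0], "fingers": 0, "yaw": 0}]}}

```text
clock: 26.23
tcp_pos: [0.558, 0.1206, 0.1343]
ee_rot: [0.0, 0.009, 1.0, 0.0]
contact_force: [0.1, 0.5, -5.0]
gripper_width: 0.0289
```

Call:
{"method": "arm_command", "body": {"increments": [{"offset": [-1, 0, 0], "fingers": 0, "yaw": 0}, {"offset": [-1, 0, 0], "fingers": 0, "yaw": 0}, {"offset": [0, 0, 0], "fingers": 0, "yaw": 0}]}}

```text
clock: 26.48
tcp_pos: [0.56, 0.1205, 0.1343]
ee_rot: [0.0, 0.009, 1.0, 0.0]
contact_force: [0.2, 0.4, -4.3]
gripper_width: 0.0289
```

Call:
{"method": "arm_command", "body": {"increments": [{"offset": [-1, 0, 0.6], "fingers": 0, "yaw": 0}, {"offset": [-1, 0, 0], "fingers": 0, "yaw": 0}, {"offset": [-1, 0, 0], "fingers": 0, "yaw": 0}, {"offset": [0, 0, 0], "fingers": 0, "yaw": 0}]}}

```text
clock: 26.82
tcp_pos: [0.5626, 0.1205, 0.1335]
ee_rot: [-0.001, 0.009, 1.0, 0.0]
contact_force: [-3.5, 0.6, -3.5]
gripper_width: 0.0288
```

Call:
{"method": "arm_command", "body": {"increments": [{"offset": [-1, 0, 0], "fingers": 0, "yaw": 0}, {"offset": [-1, 0, 0], "fingers": 0, "yaw": 0}, {"offset": [0, 0, 0], "fingers": 0, "yaw": 0}]}}

```text
clock: 27.07
tcp_pos: [0.5645, 0.1205, 0.1334]
ee_rot: [-0.001, 0.009, 1.0, -0.0]
contact_force: [-7.0, -0.5, -5.2]
gripper_width: 0.0287
```

Call:
{"method": "arm_command", "body": {"increments": [{"offset": [-1, 0, 0], "fingers": 0, "yaw": 0}, {"offset": [-1, 0, 0], "fingers": 0, "yaw": 0}, {"offset": [0, 0, 0], "fingers": 0, "yaw": 0}]}}

```text
clock: 27.32
tcp_pos: [0.5663, 0.1204, 0.1333]
ee_rot: [-0.001, 0.009, 1.0, -0.0]
contact_force: [-7.2, -0.3, -3.5]
gripper_width: 0.0287
```

Call:
{"method": "arm_command", "body": {"increments": [{"offset": [-1, 0, 0], "fingers": 0, "yaw": 0}, {"offset": [0, 0, 0], "fingers": 0, "yaw": 0}, {"offset": [0, 0, 0], "fingers": 0, "yaw": 0}]}}

```text
clock: 27.57
tcp_pos: [0.5671, 0.1204, 0.1333]
ee_rot: [-0.001, 0.009, 1.0, -0.0]
contact_force: [-8.0, -0.6, -3.4]
gripper_width: 0.0292
```

```bash
python3 rim.py 21
python3 - <<'E'
from h import *
b=load("wrist21")
cv2.imwrite("pics/w21z.png",cv2.resize(b["img"][0:50,215:355],None,fx=5,fy=5,interpolation=cv2.INTER_CUBIC))
E
```

```text
27.6167 [0.5671 0.1204 0.1333] [-0.0012  0.009   1.     -0.    ] [-8.5  0.8 -4.5]
```

View pics/w21z.png

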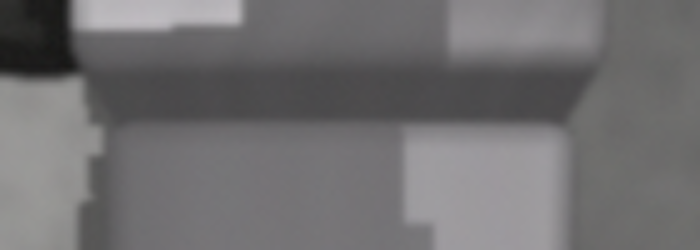

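Call:
{"method": "arm_command", "body": {"increments": [{"offset": [0, 0, 1], "fingers": 0, "yaw": 0}, {"offset": [0, 0, 1], "fingers": 0, "yaw": 0}, {"offset": [0, 0, 1], "fingers": 0, "yaw": 0}, {"offset": [0, 0, 0], "fingers": 0, "yaw": 0}]}}

```text
clock: 27.95
tcp_pos: [0.5675, 0.1205, 0.131]
ee_rot: [-0.0, 0.009, 1.0, 0.0]
contact_force: [-8.5, -0.8, -1.6]
gripper_width: 0.029
```

```bash
python3 rim.py 22
python3 - <<'E'
from h import *
b=load("wrist22")
cv2.imwrite("pics/w22z.png",cv2.resize(b["img"][0:50,215:355],None,fx=5,fy=5,interpolation=cv2.INTER_CUBIC))
E
```

```text
28.0 [0.5675 0.1205 0.131 ] [-4.0e-04  8.9e-03  1.0e+00  1.0e-04] [-7.9 -0.3 -2.2]
```

View pics/w22z.png

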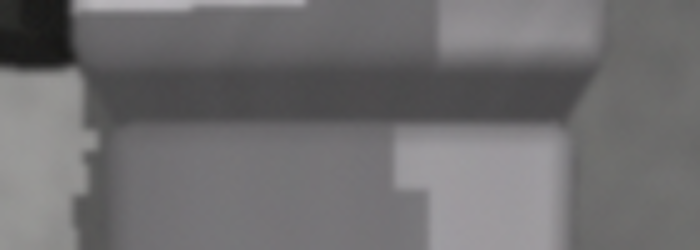

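Call:
{"method": "arm_command", "body": {"increments": [{"offset": [0, 0, 1], "fingers": 0, "yaw": 0}, {"offset": [0, 0, 1], "fingers": 0, "yaw": 0}, {"offset": [0, 0, 0], "fingers": 0, "yaw": 0}]}}

```text
clock: 28.25
tcp_pos: [0.5675, 0.1206, 0.129]
ee_rot: [-0.0, 0.009, 1.0, 0.0]
contact_force: [-8.2, 0.4, -1.4]
gripper_width: 0.0288
```

```bash
cat > z.py <<'E'
import sys
from h import *
b=load("wrist"+sys.argv[1])
cv2.imwrite(f"pics/w{sys.argv[1]}z.png",cv2.resize(b["img"][0:50,215:355],None,fx=5,fy=5,interpolation=cv2.INTER_CUBIC))
E
python3 rim.py 23; python3 z.py 23
```

```text
28.3 [0.5675 0.1206 0.129 ] [-4.0e-04  8.9e-03  1.0e+00  1.0e-04] [-7.9  1.3 -1.3]
```

View pics/w23z.png

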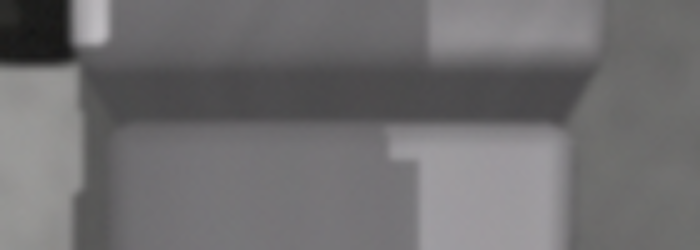

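Call:
{"method": "arm_command", "body": {"increments": [{"offset": [0, 0, 1], "fingers": 0, "yaw": 0}, {"offset": [0, 0, 1], "fingers": 0, "yaw": 0}, {"offset": [0, 0, 0], "fingers": 0, "yaw": 0}]}}

```text
clock: 28.55
tcp_pos: [0.5674, 0.1206, 0.1269]
ee_rot: [-0.0, 0.009, 1.0, 0.0]
contact_force: [-7.9, -0.1, -1.9]
gripper_width: 0.029
```

Call:
{"method": "arm_command", "body": {"increments": [{"offset": [0, 0, 1], "fingers": 0, "yaw": 0}, {"offset": [0, 0, 1], "fingers": 0, "yaw": 0}, {"offset": [0, 0, 0], "fingers": 0, "yaw": 0}]}}

```text
clock: 28.8
tcp_pos: [0.5676, 0.1205, 0.1248]
ee_rot: [-0.0, 0.009, 1.0, 0.0]
contact_force: [-5.9, -0.0, -2.3]
gripper_width: 0.0291
```

```bash
python3 rim.py 24; python3 z.py 24
```

```text
28.85 [0.5676 0.1205 0.1249] [-3.e-04  9.e-03  1.e+00  1.e-04] [-4.6  0.1 -2.3]
```

View pics/w24z.png

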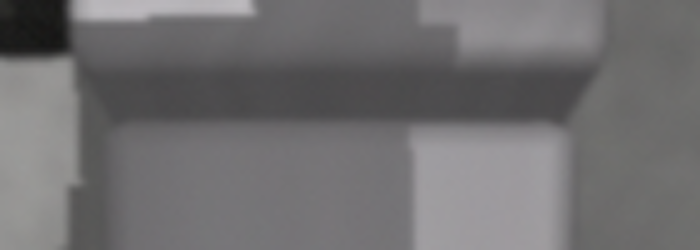

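Call:
{"method": "arm_command", "body": {"increments": [{"offset": [0, 0, 1], "fingers": 0, "yaw": 0}, {"offset": [0, 0, 0], "fingers": 0, "yaw": 0}]}}

```text
clock: 29.02
tcp_pos: [0.5676, 0.1206, 0.124]
ee_rot: [-0.0, 0.009, 1.0, 0.0]
contact_force: [-5.7, 0.0, -2.1]
gripper_width: 0.0289
```

Call:
{"method": "arm_command", "body": {"increments": [{"offset": [0, 0, 1], "fingers": 0, "yaw": 0}, {"offset": [0, 0, 0], "fingers": 0, "yaw": 0}]}}

```text
clock: 29.18
tcp_pos: [0.5677, 0.1206, 0.1237]
ee_rot: [-0.0, 0.009, 1.0, 0.0]
contact_force: [-9.6, -0.7, 2.0]
gripper_width: 0.0289
```

Call:
{"method": "arm_command", "body": {"increments": [{"offset": [0, 0, 1], "fingers": 0, "yaw": 0}, {"offset": [0, 0, 0], "fingers": 0, "yaw": 0}]}}

```text
clock: 29.35
tcp_pos: [0.5677, 0.1206, 0.1234]
ee_rot: [0.0, 0.009, 1.0, 0.0]
contact_force: [-11.1, -1.1, 5.0]
gripper_width: 0.0287
```

Call:
{"method": "arm_command", "body": {"increments": [{"offset": [0.5, 0, 0.5], "fingers": 0, "yaw": 0}, {"offset": [0, 0, 0], "fingers": 0, "yaw": 0}, {"offset": [0, 0, 0], "fingers": 0, "yaw": 0}]}}

```text
clock: 29.6
tcp_pos: [0.5676, 0.1206, 0.1233]
ee_rot: [0.001, 0.009, 1.0, 0.0]
contact_force: [-10.3, -0.4, 6.0]
gripper_width: 0.0288
```

```bash
python3 rim.py 25; python3 z.py 25
```

```text
29.65 [0.5676 0.1206 0.1233] [8.e-04 9.e-03 1.e+00 2.e-04] [-10.   -1.3   4.8]
```

View pics/w25z.png

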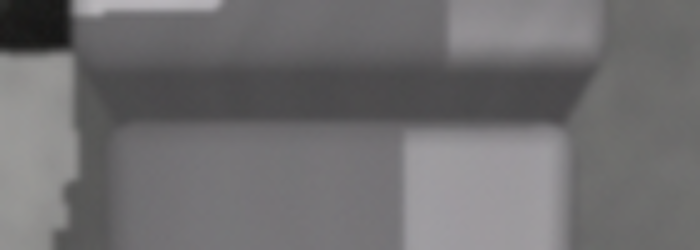

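Call:
{"method": "arm_command", "body": {"increments": [{"offset": [0.8, 0, -1.5], "fingers": 0, "yaw": 0}, {"offset": [0, 0, 0], "fingers": 0, "yaw": 0}, {"offset": [0, 0, 0], "fingers": 0, "yaw": 0}]}}

```text
clock: 29.9
tcp_pos: [0.5674, 0.1205, 0.1236]
ee_rot: [0.001, 0.009, 1.0, 0.0]
contact_force: [-0.3, 0.1, 1.2]
gripper_width: 0.029
```

Call:
{"method": "arm_command", "body": {"increments": [{"offset": [0, 0, -1], "fingers": 0, "yaw": 0}, {"offset": [0, 0, 0], "fingers": 0, "yaw": 0}, {"offset": [0, 0, 0], "fingers": 0, "yaw": 0}]}}

```text
clock: 30.15
tcp_pos: [0.5669, 0.1204, 0.1239]
ee_rot: [0.0, 0.009, 1.0, 0.0]
contact_force: [1.2, 1.0, -1.5]
gripper_width: 0.0287
```

Call:
{"method": "arm_command", "body": {"increments": [{"offset": [0, 0, 0], "fingers": 0.3, "yaw": 0}, {"offset": [0, 0, 0], "fingers": 0.7, "yaw": 0}, {"offset": [0, 0, 0], "fingers": 0.7, "yaw": 0}, {"offset": [0, 0, 0], "fingers": 0.7, "yaw": 0}, {"offset": [0, 0, 0], "fingers": 0.7, "yaw": 0}, {"offset": [0, 0, 0], "fingers": 0.7, "yaw": 0}]}}

```text
clock: 30.65
tcp_pos: [0.5666, 0.1204, 0.1239]
ee_rot: [0.0, 0.009, 1.0, 0.0]
contact_force: [0.6, -0.3, -0.8]
gripper_width: 0.0595
```

```bash
python3 rim.py 26; python3 z.py 26
```

```text
30.7 [0.5666 0.1204 0.1238] [1.e-04 9.e-03 1.e+00 1.e-04] [-0.  -0.8 -0.8]
```

View pics/wrist26.png

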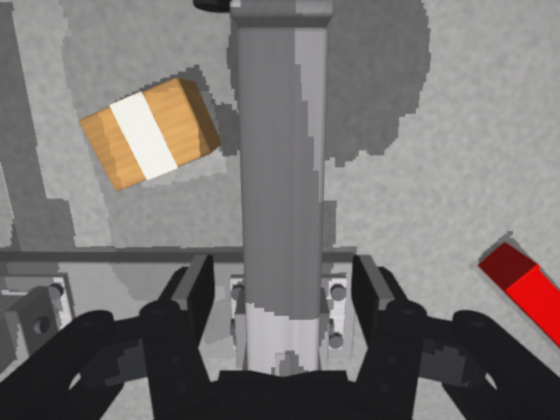

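Call:
{"method": "arm_command", "body": {"increments": [{"offset": [0, 0, -10], "fingers": 0.8, "yaw": 0}, {"offset": [0, 0, -25], "fingers": 0.8, "yaw": 0}, {"offset": [0, 0, -35], "fingers": 0.8, "yaw": 0}, {"offset": [0, 0, -35], "fingers": 0.8, "yaw": 0}, {"offset": [10, 0, -35], "fingers": 0.8, "yaw": 0}, {"offset": [20, 0, -15], "fingers": 0.8, "yaw": 0}, {"offset": [20, 0, 0], "fingers": 0.8, "yaw": 0}, {"offset": [0, 0, 0], "fingers": 0.8, "yaw": 0}, {"offset": [0, 0, 0], "fingers": 0.8, "yaw": 0}]}}

```text
clock: 31.45
tcp_pos: [0.5163, 0.1214, 0.28]
ee_rot: [0.001, 0.009, 1.0, 0.0]
contact_force: [0.5, -0.5, 0.5]
gripper_width: 0.0682
```

```bash
python3 snap.py 27 wrist scene top
python3 - <<'E'
from h import *
crop(load("wrist27"),230,180,340,375,3,"pics/w27z.png")
crop(load("scene27"),220,160,390,340,3.3,"pics/s27.png")
E
```

```text
{'clock': 31.6, 'q': array([ 0.1607,  0.0635,  1.2964,  0.    ,  1.7825, -1.3917]), 'tcp_pos': array([0.5169, 0.1212, 0.2782]), 'ee_rot': array([-4.0e-04,  9.2e-03,  1.0e+00, -1.0e-04]), 'contact_force': array([ 0.6418, -0.2795,  0.3966]), 'gripper_width': 0.06826843846466919}
```

View pics/wrist27.png

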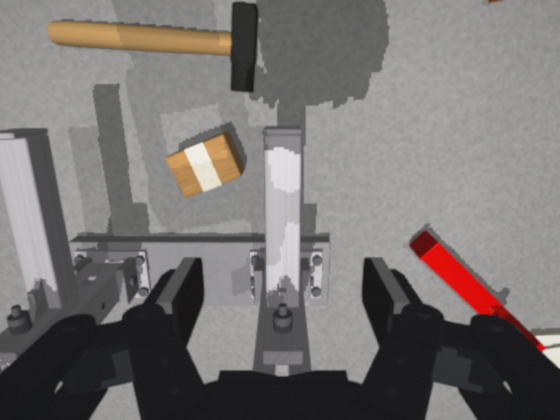

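View pics/w27z.png

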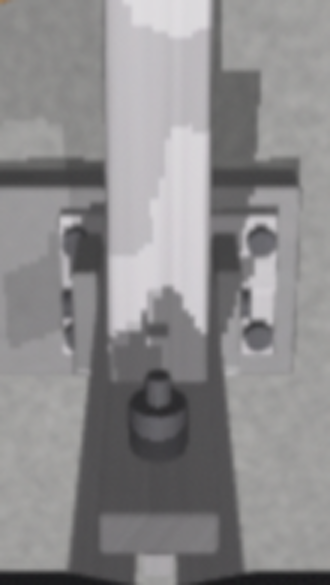

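View pics/s27.png

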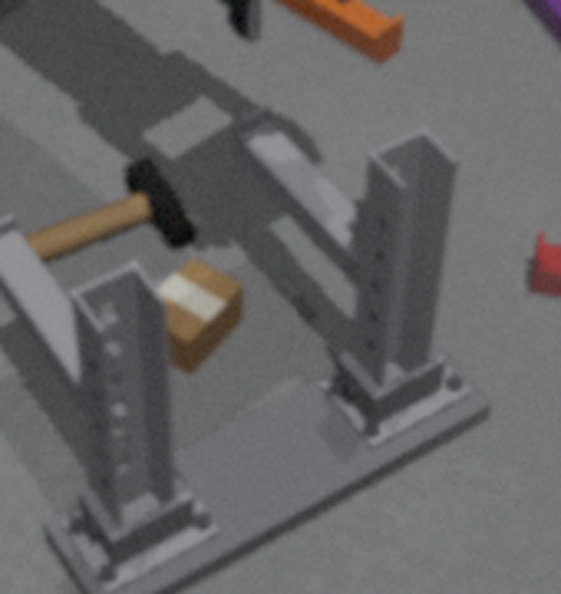

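Run:
```python
from h import *
from scipy.optimize import least_squares
c=load("wrist27")
H=[((-12,-15,90),(100,515)),((-12,15,90),(218,515)),((0,-15,90),(102,553)),((0,15,90),(219,553)),((-12,-15,30),(110,380)),((-12,15,30),(207,380))]
M=np.array([a for a,_ in H])/1000.; U=np.array([(230+b[0]/3-.5,180+b[1]/3-.5) for _,b in H])
M=np.r_[M,[[-.17,-.015,.042],[-.17,.015,.042]]]; U=np.r_[U,[[264.5,128],[301.5,128]]]
def W(p): return M@(cv2.Rodrigues(np.array([0,0,np.radians(-1)]))[0]@cv2.Rodrigues(np.array([0,p[3],0]))[0]).T+p[:3]
r=least_squares(lambda p:(proj(c,W(p))-U).ravel(),[.637,.12,.118,0.]); print(r.x,r.fun.reshape(-1,2).round(1).tolist())
from cell import arm
print(arm.finish_job())
```

```text
[ 0.63759455  0.12007146  0.11752118 -0.02463296] [[-0.4, -0.5], [0.8, -0.5], [-0.8, 0.2], [0.2, 0.2], [-0.1, 0.1], [0.8, 0.1], [-1.8, 0.3], [1.3, 0.3]]
the job is handed in; nothing more can be done
None
```

The loose arm is now on the empty post, in the fitted arm's row, pressed home and let go, and I have handed the job in. `finish_job` returns no verdict, so the checks below are my own.

**What I did**
- **First try:** gripping at about x = -99 mm, the claws went into the slots and the heel came flush. Pressing down only tilted the tube in the jaws, so the heel did not move.
- **Second try:** I backed out, set the arm on the bench and gripped it closer to the heel, at about x = -70 mm. I hooked it again and slid it down level, with only the pin's spring force (about 8 N) holding it to the post, until it stopped. The readings I took never passed about 20 N.

**Last checks**
- **Pin:** with the heel still against the post, the spring push dropped from about 8 N to about 0. The pin's knob stands out by the same amount as before fitting. I did not do a separate lift test.
- **Position:** after release, the camera fit puts the heel's back face at x = 0.6376 m, against a post face felt at about 0.6377 m. The bottom is at z = 0.1175 m, against 0.1176 m felt when seated.
- **Tilt:** the fit gives about 0.025 rad, which matches the hooks' play and is within the 0.06 rad limit.
- **Other things:** the mallet and carton look where they were in the last pictures. I did not check the blue bin there, but I did not work near it.

**What disagreed**
- **Post face:** my first camera estimate had it about 2 mm nearer than I felt it.
- **Height:** my estimate of the beam's height puts this post about 7 mm low. That is within its 8 mm setting range, but it leaves only about 3 mm to the 10.5 mm height limit.

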